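# Start and drive the red locking screw in the leaning mould drum's deep well

### The arm

A 6-joint arm with a two-finger parallel gripper is mounted at the origin on the work surface. World frame = base frame: x ahead of the robot, y to its left, z up, the work surface at z = 0. Lengths are in mm, angles in degrees, forces in N, time in s.
With the tool pointing down it reaches from about 300 to 850 mm from the base axis. Payload 4.2 kg.
Tool frame: the origin (TCP) lies midway between the tips of the shut fingers; the grasp point (between the pads) lies 19 mm behind it (env.tcp_to_grasp is the distance from the TCP to the grasp point, in mm); z points along the fingers, x is the direction in which the jaws open and shut, and the axes are right-handed (so a half turn about z gives the same grasp; the last joint's range is limited). The gripper opens to 91 mm and grips with 3 to 60 N. Pads are 32 mm wide; open, the fingers measure 118 mm over their backs; the gripper's body (76 mm by 178 mm) begins 60 mm behind the grasp point.
Start: joints at [63.484, 18.312, 89.639, -0, 72.044, -1.146], TCP at [246.375, 519.56, 213.976] pointing down, gripper open.
Joint ranges: [-177.97, 177.97], [-48.28, 115.42], [12.27, 149.76], [-77.06, 257.06], [2.81, 150.46], [-146.56, 146.56]. Speed limits (degrees/s): [147.25, 147.25, 180, 180, 180, 180].

### API

Orientations are given as [roll, pitch, yaw] about the fixed x, y, z axes, in that order (R = Rz(yaw) Ry(pitch) Rx(roll)).
In Python, from workcell import env gives the robot as it stands.
- The arm moves only by the tool drive_tool, never from a script. Its argument "motion" is a list of rows, each a list of 2 entries, a list of its own where there are three numbers: the shift along the world's x, y, z in m, then the turn, a rotation vector about the world's x, y, z in rad. In form: [[[dx, dy, dz], [wx, wy, wz]], ...]. A call has exactly 10 rows; each row shifts and turns the commanded pose from where the row before left it; what a row does not reach is not made up. A row lasts 1/12 s, in which the tool goes at most 41.7 mm and 7.16 degrees, less where a joint would pass 70% of its speed; a pose out of reach is approached as far as the arm can. A call is refused whole if a number of a shift passes 0.0417 or a number of a turn 0.125, either way. A call with a gripper value outside its range is refused whole. "claw" is the opening, from 0 (shut) to 1 (fully open), set as the call begins (left out, the last holds). The fingers move at their own pace and stop on an object; "force" is the grip in N (left out, the last holds). Time passes only in rows, so rows that do not move let the fingers close, or fill a call up. It gives the time, the measured TCP pose, the force and the opening at its end, in the units of the state.
- env.state(): the state, without advancing time (a new reading comes with each control period).
- env.grab_frame(name): name is "scene" or "top" or "wrist"; returns the picture (384x512x3 uint8, red, green, blue); there is no depth.
- env.camera_params(name): a dict with "fov_y" (degrees; the focal length in pixels is half the picture's height over the tangent of half this angle, whatever the lens; pixels are square), "cx", "cy" (the principal point, pixels), "pose" (4x4, takes a point from camera to world coordinates). Camera axes: x right, y down, z forward; pixel columns grow to the right and rows downward; lengths in mm; the calibration is good to about 2 mm. The wrist camera is an equidistant fisheye: a pixel r from the principal point sees the ray r / f radians off the axis. A picture is of the moment at which its call begins: read the wrist's pose just before it. camera_params takes no time and is no camera call; for the wrist camera it gives the pose at the moment of the call.
- env.job_done(): hands the job in, once; it reports no verdict.
The state is a dict: "time_s": time; "qpos": joint angles; "qvel": joint speeds; "effort": joint torques, N m; "ee_pos": TCP position; "ee_rot": TCP orientation; "force": force on the tool from outside, world axes, zero at the start; "torque": the same for the moment, N m; "gripper_width": finger opening in mm.
Only numpy, scipy, OpenCV 4.12 (cv2) and the standard library are available. Lean on these libraries where they do the work, as an engineer would, in place of code of your own. Each camera call takes 0.05 s, during which the arm holds its last target.

### The job

Take the red-headed screw from the wooden rack and lower it gently into the deep well of the leaning aluminium drum. Feel for the start of the thread at the bottom: turn it, pressing only lightly and never forcing it, until it drops in; then screw it in clockwise until it is fully home with its shoulder flat on the drum's face, and let go. Leave the other two screws in the rack and the other things on the bench where they are.

Things in the scene. Friction and masses are not known exactly. Their poses are not given: they have to be found in the camera images.
- red_screw: Loose steel screw, 146 mm long, 0.15-0.31 kg, upright in any one of the rack's 3 holes. Origin: centre of the underside of its shoulder; z along its axis out through the head. Above the origin: shoulder disc 42 mm wide, 6 mm thick, then a red bar head, 48 mm along x, 16 mm along y, from 6 to 46 mm (grip it across the 16 mm). Below: guide collar 27 mm wide from 4 to 26 mm, then a 15 mm shank.
- lug_centre (a point): Point on the red screw's axis 88 mm below its origin. Here two round brass thread lugs stick out along the screw's +x and -x (in line with the bar head), 27 mm over their ends, 6 mm thick; the shank's tapered tip ends 12 mm further down. A half turn of the screw makes no difference.
- well: Deep narrow well, 30 mm wide, 110 mm deep, in the flat face of an aluminium drum (fixed, 110 mm wide, 118 mm long) that leans 25 degrees from vertical, to the stand's -x, towards the robot. Origin: centre of the mouth, in the face; z points out of the well along its axis, y is level. A red line across the face lies 45 degrees from x towards y. At the bottom is a thread, hidden from view.
- thread (a point): Point on the well's axis 73 mm below the mouth: the flat top of the thread, where lugs off its slots rest (screw's origin then 18 mm out of the mouth). Two opposite entry slots let the lugs in within about 10 degrees; they lie along the red line give or take 35 degrees, different each time (found best by turning anticlockwise). Aligned and pushed or lowered, the screw drops 12 mm, to 6 mm out of the mouth.
- thread_end (a point): Point on the well's axis 92 mm below the mouth: the thread's lower end. From the slots the screw descends 8 mm per 105 degrees clockwise (seen from outside), with 2 mm axial play; it is home (origin at the mouth, shoulder on the face) after 80 to 105 degrees and meets a hard stop at about 112. Friction holds it where it is left.
- fixture: Stand that carries the drum, fixed: base plate 170 (x) by 150 mm, and two cheeks 99 mm high, 146 mm over all along y. Origin on the bench; z up; the well's mouth lies at x = -15, y = 0, z = 157 mm from it; the plate spans x from -65 to 105 mm. The upper edge of the drum's face is 180 mm high.
- rack: Wooden rack, fixed: a bridge 75 mm (x) by 260 mm (y), its top 115 mm above the bench, with three 31 mm holes on its centre line at y = -85, 0 and 85 mm. The screws hang in the holes with their shoulders on its top. Origin: bench level, under its centre.
- grey_screw: Screw of the same size with a grey bar head, no lugs, in the rack; origin and axes as red_screw. Leave it.
- black_screw: Screw of the same size with a black bar head, no lugs, in the rack; origin and axes as red_screw. Leave it.
- oil_bottle: White oil bottle with a red nozzle, 58 mm across, 185 mm tall, upright. Origin under its centre.
- spray_can: Spray can, 62 mm across, 160 mm tall, upright. Origin under its centre.
- wood_block: Light wood block 80 by 60 mm, 110 mm high. Origin under its centre.
- wood_chock: Plywood block 100 by 70 by 60 mm high. Origin under its centre.
- die_block: Steel die block 100 by 80 by 45 mm with four studs, 59 mm high in all. Origin under its centre.
- screwdriver: Yellow screwdriver lying on the bench, 200 mm long, along its x. Origin on the bench under its middle.
There are look-alikes about, which are no part of the job. Leave any purple or turquoise look-alike of the red_screw alone.

How it is judged (in metres and radians):
On the way, in this order (a step that is already met when the one before it is completed fails the run):
1. the red screw is lowered deep into the well (z of red_screw in the frame of well below 0.04 m and x of red_screw in the frame of well between -0.004 and 0.004 m and y of red_screw in the frame of well between -0.004 and 0.004 m and angle between the z axis of red_screw and the z axis of well, either way round below 0.08 rad), for 0.1 s.
2. its lugs have dropped into the start of the thread (z of red_screw in the frame of well below 0.009 m and x of red_screw in the frame of well between -0.004 and 0.004 m and y of red_screw in the frame of well between -0.004 and 0.004 m and angle between the z axis of red_screw and the z axis of well, either way round below 0.08 rad), for 0.1 s.
At the end, for the whole second after the job is handed in: The red screw is home in the well, released and at rest: its origin within 1.8 mm of the mouth along the well's axis and within 4 mm of the axis, its axis within 0.08 rad of the well's (z of red_screw in the frame of well below 0.0018 m and x of red_screw in the frame of well between -0.004 and 0.004 m and y of red_screw in the frame of well between -0.004 and 0.004 m and angle between the z axis of red_screw and the z axis of well, either way round below 0.08 rad and linear speed of red_screw below 0.02 m/s and angular speed of red_screw below 0.2 rad/s); the robot touches nothing.
It fails at once if the screw was forced: over 50 N between it and the drum before its lugs had dropped into the thread (contact force between red_screw and well above 50 N and z of red_screw in the frame of well above 0.009 m).
It fails at once if the screw was dropped down the well (over 0.35 m/s inside it) (z of red_screw in the frame of well below 0.07 m and x of red_screw in the frame of well between -0.004 and 0.004 m and y of red_screw in the frame of well between -0.004 and 0.004 m and angle between the z axis of red_screw and the z axis of well, either way round below 0.08 rad and linear speed of red_screw above 0.35 m/s).
It fails at once if another screw was disturbed (moved over 20 mm) (distance of any of grey_screw, black_screw from where it was at the start of the episode above 0.02 m).
It fails at once if a thing on the bench was moved over 30 mm (distance of any of oil_bottle, spray_can, wood_block, wood_chock, die_block, screwdriver from where it was at the start of the episode above 0.03 m).
It fails at once if the bottle or the can was tipped (angle between any of oil_bottle, spray_can's own z axis and vertical above 0.4 rad).
It also fails if it takes over 64 s, if anything falls off the work surface, if the arm or the gripper's body presses on something with over 40 N, if the wrist force passes 120 N, or if a joint passes its speed limit or range.

## Working session

There is one attempt and no reset: what is moved stays moved. The work goes in short steps, Python scripts to look and compute and a tool call to move; the robot and the scene stay as the last step left them, time stands still between calls to the robot, and variables do not carry over. Pictures are saved under pics/ and viewed, and the job is handed in when it is done.

Besides the shell and the picture viewer there is one more tool, called as a command line: name --argument value ..., lists and objects as JSON in quotes. drive_tool: Moves the arm, as the interface text tells. Its arguments: {"type":"object","properties":{"motion":{"type":"array","items":{"type":"array"}},"claw":{"type":"number"},"force":{"type":"number"}},"required":["motion"]}

```bash
ls -la; mkdir -p pics; python3 - <<'E'
from workcell import env
import cv2
print(env.state())
for n in ["scene","top","wrist"]:
    p=env.camera_params(n); print(n,p)
    cv2.imwrite(f"pics/{n}0.png",env.grab_frame(n)[:,:,::-1])
E
```

```text
total 12
drwxr-xr-x  3 agent agent 4096 Dec  6 08:30 .
drwxr-xr-x 23 root  root  4096 Dec  6 08:30 ..
drwxr-xr-x  2 agent agent 4096 Dec  6 08:30 pics
{'time_s': 0.0, 'qpos': array([ 6.34854864e+01,  1.83521530e+01,  8.97089385e+01, -6.91083758e-04,
        7.20432968e+01, -1.14411641e+00]), 'qvel': array([ 0.04203805, -0.01187958, -0.06729867,  0.02715465,  0.05127871,
       -0.03487447]), 'effort': array([-1.50074419e-05, -4.12477076e+01, -2.31968808e+01,  7.27559673e-02,
        4.58570290e-02, -1.32839345e-04]), 'ee_pos': array([246.12169312, 519.08236654, 213.09799543]), 'ee_rot': array([-1.79998573e+02,  1.04380614e-01,  6.46298177e+01]), 'force': array([-0.06596129,  0.05610847, -0.70273121]), 'torque': array([-0.01572601, -0.02628471,  0.05742804]), 'gripper_width': 90.89225276831986}
scene {'fov_y': 50.42156264939685, 'cx': 255.57340593276786, 'cy': 189.96327313274267, 'pose': array([[-3.89899898e-01,  7.76509986e-01, -4.94985163e-01,
         1.26976067e+03],
       [ 9.20764782e-01,  3.36366093e-01, -1.97610902e-01,
         2.82135402e+02],
       [ 1.30493867e-02, -5.32
[... 311 characters left out ...]
4e+02],
       [-9.99634696e-01,  2.64947686e-02, -5.33880028e-03,
         5.15589616e+00],
       [ 1.55316396e-03, -1.40893526e-01, -9.90023536e-01,
         1.47324805e+03],
       [ 0.00000000e+00,  0.00000000e+00,  0.00000000e+00,
         1.00000000e+00]])}
wrist {'fov_y': 65.70646984690485, 'cx': 256.3328736563708, 'cy': 194.47712993598512, 'pose': array([[ 4.28376602e-01,  8.69453873e-01,  2.46055785e-01,
         1.76965185e+02],
       [ 9.03599277e-01, -4.11780058e-01, -1.18091193e-01,
         5.52332070e+02],
       [-1.35397925e-03,  2.72923334e-01, -9.62034833e-01,
         3.83429311e+02],
       [ 0.00000000e+00,  0.00000000e+00,  0.00000000e+00,
         1.00000000e+00]])}
```

View pics/scene0.png

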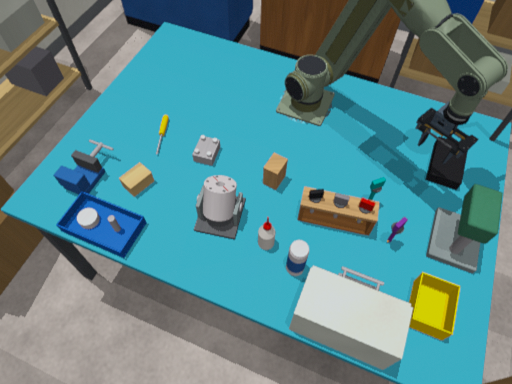

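View pics/top0.png

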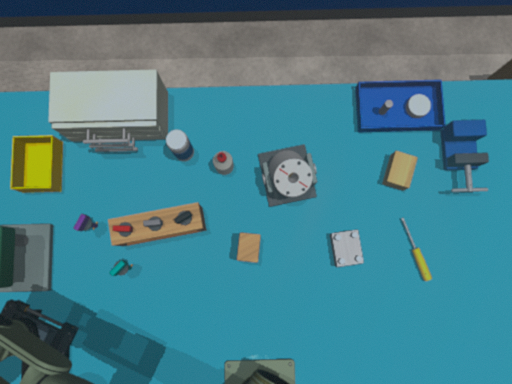

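View pics/wrist0.png

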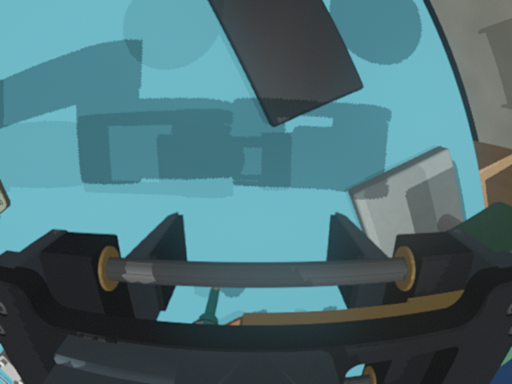

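The scene view and the top view show the rack at about (155,224) in top. The red head is at its left end (121,229), and the drum is at (292,175) with a red line on its face. Purple and turquoise look-alikes stand at (82,222) and (120,267). I'll enlarge the crops.

```bash
python3 - <<'E'
import cv2
im=cv2.imread("pics/top0.png")
def crop(im,x0,y0,x1,y1,s,n):
    c=cv2.resize(im[y0:y1,x0:x1],None,fx=s,fy=s,interpolation=cv2.INTER_CUBIC)
    cv2.imwrite(n,c); print(c.shape)
crop(im,70,190,215,290,5,"pics/top_rack.png")
crop(im,245,130,335,215,7,"pics/top_drum.png")
im=cv2.imread("pics/scene0.png")
crop(im,290,170,410,250,6,"pics/sc_rack.png")
crop(im,180,165,260,245,7,"pics/sc_drum.png")
E
```

```text
(500, 725, 3)
(595, 630, 3)
(480, 720, 3)
(560, 560, 3)
```

View pics/top_rack.png

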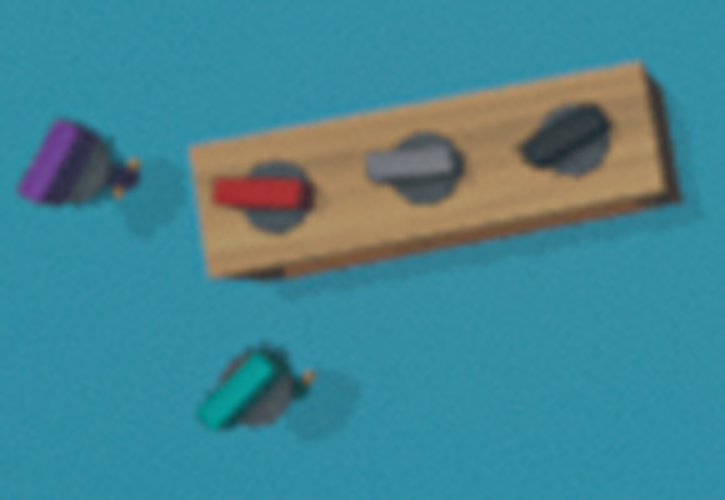

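View pics/top_drum.png

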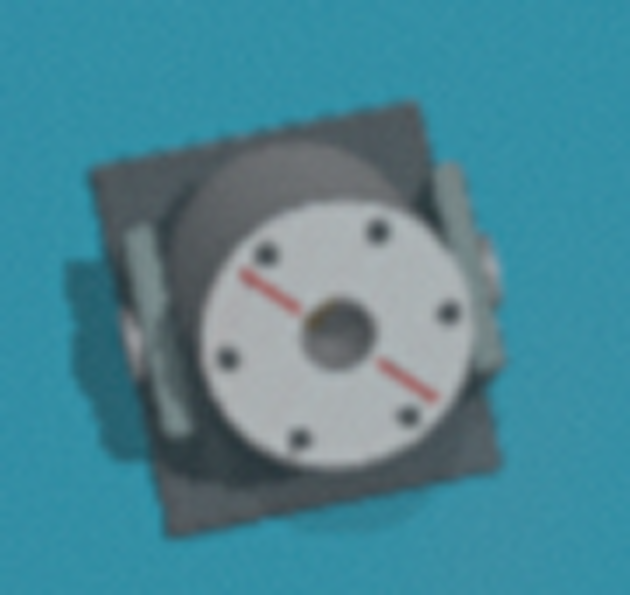

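View pics/sc_rack.png

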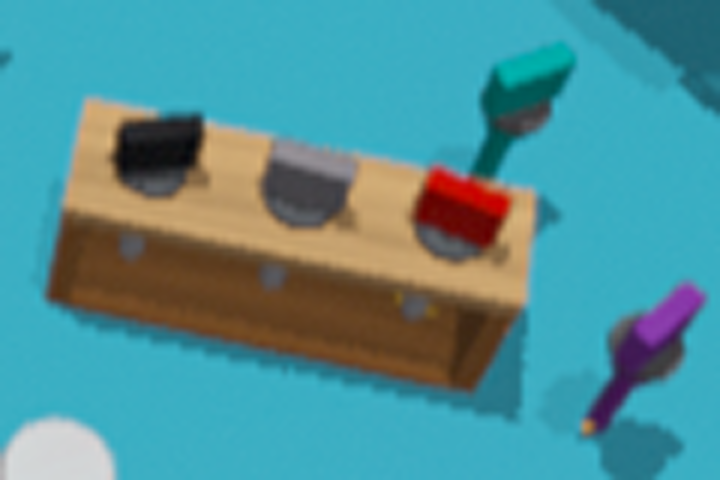

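View pics/sc_drum.png

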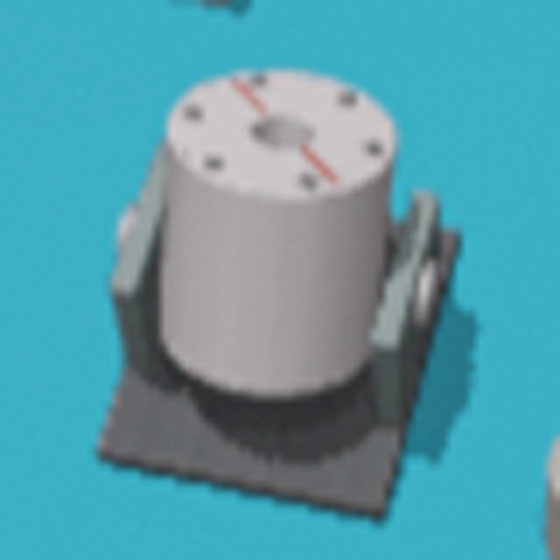

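```bash
cat > h.py <<'E'
import numpy as np, cv2
from scipy.spatial.transform import Rotation as Ro
from scipy.optimize import least_squares
np.set_printoptions(precision=3,suppress=True)
CAM={'scene':dict(fov=50.42156264939685,cx=255.57340593276786,cy=189.96327313274267,T=np.array([[-3.89899898e-01,7.76509986e-01,-4.94985163e-01,1.26976067e+03],[9.20764782e-01,3.36366093e-01,-1.97610902e-01,2.82135402e+02],[1.30493867e-02,-5.32813376e-01,-8.46132153e-01,1.30850983e+03],[0,0,0,1]])),
'top':dict(fov=43.69138007641345,cx=255.6834567063671,cy=191.72514096448046,T=np.array([[-2.69826469e-02,-9.89670168e-01,1.40800906e-01,3.93252754e+02],[-9.99634696e-01,2.64947686e-02,-5.33880028e-03,5.15589616e+00],[1.55316396e-03,-1.40893526e-01,-9.90023536e-01,1.47324805e+03],[0,0,0,1]]))}
def f(c): return 192/np.tan(np.radians(c['fov']/2))
def cam(n):
    if isinstance(n,dict): return n
    return CAM[n]
def proj(n,P,fish=False):
    c=cam(n); P=np.atleast_2d(P); q=(P-c['T'][:3,3])@c['T'][:3,:3]
    if fish:
        r=np.hypot(q[:,0],q[:,1]); th=np.arctan2(r,q[:,2]); k=f(c)*th/np.maximum(r,1e-9)
        return np.c_[c['cx']+k*q[:,0],c['cy']+k*q[:,1]]
    return np.c_[c['cx']+f(c)*q[:,0]/q[:,2],c['cy']+f(c)*q[:,1]/q[:,2]]
def unproj(n,uv,z,fish=False):
    c=cam(n); uv=np.atleast_2d(uv); d=np.c_[uv[:,0]-c['cx'],uv[:,1]-c['cy']]/f(c)
    if fish:
        r=np.hypot(*d.T); d=np.c_[d*(np.sin(r)/np.maximum(r,1e-9))[:,None],np.cos(r)]
    else: d=np.c_[d,np.ones(len(d))]
    d=d@c['T'][:3,:3].T; o=c['T'][:3,3]
    return o+d*((z-o[2])/d[:,2])[:,None]
def Rz(a): return Ro.from_euler('z',a).as_matrix()
A25=np.radians(25)
def wellT(fx,fy,yaw):
    R=Rz(yaw)@np.array([[np.cos(A25),0,-np.sin(A25)],[0,1,0],[np.sin(A25),0,np.cos(A25)]])
    p=np.array([fx,fy,0])+Rz(yaw)@[-15,0,157]
    return R,p
E
cat > fit.py <<'E'
from h import *
def un(c,off,s): return (np.array(c,float)+.5)/s-.5+off
# rack
rk=np.array([[37.5,130,115],[37.5,-130,115],[-37.5,-130,115],[-37.5,130,115]])
ot=un([(190,148),(640,62),(668,190),(208,275)],(70,190),5)
os_=un([(525,305),(65,208),(88,97),(535,190)],(290,170),6)
def rr(p,cams=('top','scene')):
    W=rk@Rz(p[2]).T+[p[0],p[1],0]; e=[]
    if 'top' in cams:e.append(proj('top',W)-ot)
    if 'scene' in cams:e.append(proj('scene',W)-os_)
    return np.concatenate(e).ravel()
for c in (('top',),('scene',),('top','scene')):
    s=least_squares(rr,[450,300,0],args=(c,)); print(c,s.x[:2],np.degrees(s.x[2]),s.fun)
rack=s.x
h=[(np.array([0,y,115])@Rz(rack[2]).T+[rack[0],rack[1],0]) for y in (-85,0,85)]; print('holes',h)
# red head
for n,off,sc,uv in (('top',(70,190),5,[(213,178),(215,203),(303,206),(303,178)]),('scene',(290,170),6,[(437,168),(510,207),(497,247),(420,210)])):
    print(n,'head z161',unproj(n,un(uv,off,sc),161)[:,:2])
# fixture
ft=un([(90,170),(418,100),(502,468),(168,535),(339,333),(336,335),(242,270),(436,400)],(245,130),7)
fs=un([(98,455),(385,520),(460,232),(283,132),(282,133),(237,80),(335,181)],(180,165),7)
B=np.array([[105,75,0],[105,-75,0],[-65,-75,0],[-65,75,0]],float)
def fr(p,cams=('top','scene')):
    R,o=wellT(*p[:3]); b=B.copy(); b[:,2]=p[3]; W=b@Rz(p[2]).T+[p[0],p[1],0]
    L=R@[np.sqrt(.5),np.sqrt(.5),0]*p[4]
    e=[]
    if 'top' in cams:e.append(proj('top',np.vstack([W,o,o,o+L,o-L]))-ft)
    if 'scene' in cams: e.append(proj('scene',np.vstack([W[1],W[0],W[3],o,o,o-L,o+L]))-fs)
    return np.concatenate(e).ravel()
for c in (('top',),('scene',),('top','scene')):
    s=least_squares(fr,[450,-30,0,10,45],args=(c,)); print(c,s.x[:2],np.degrees(s.x[2]),s.x[3:]); print(s.fun.reshape(-1,2))
    print(wellT(*s.x[:3]))
E
python3 fit.py
```

```text
('top',) [503.677 285.778] 9.265294041313814 [ 0.094 -0.307  0.317 -0.141 -0.76   0.074  0.349  0.378]
('scene',) [504.844 286.172] 9.458296650588041 [ 0.239 -0.124 -0.245 -0.261 -0.285  0.189  0.282  0.153]
('top', 'scene') [504.066 285.943] 9.327676564868636 [ 0.031 -0.39   0.235 -0.32  -0.814 -0.113  0.315  0.288  0.195 -0.268
 -0.241 -0.545 -0.235 -0.069  0.289  0.028]
holes [array([517.843, 202.067, 115.   ]), array([504.066, 285.943, 115.   ]), array([490.289, 369.819, 115.   ])]
top head z161 [[497.818 393.448]
 [484.101 392.147]
 [481.168 344.031]
 [496.494 344.182]]
scene head z161 [[485.673 349.291]
 [494.046 392.426]
 [521.363 392.113]
 [515.427 347.742]]
('top',) [ 632.861 -104.16 ] 10.215820112041381 [ 4.809 48.322]
[[ 0.075 -0.372]
 [-0.051  0.119]
 [-0.082  0.064]
 [ 0.198  0.313]
 [-0.081  0.222]
 [ 0.348 -0.063]
 [-0.284  0.003]
 [-0.108 -0.281]]
(array([[ 0.892, -0.177, -0.416],
       [ 0.161,  0.984, -0.075],
       [ 0.423,  0.   ,  0.906]]), array([ 618.099, -106.82 ,  157.   ]))
('scene',) [ 633.799 -103.998] 10.46794896304809 [ 8.591 48.265]
[[-0.262  0.291]
 [-0.13  -0.433]
 [ 0.269  0.185]
 [ 0.127 -0.16 ]
 [ 0.269 -0.303]
 [-0.281  0.369]
 [ 0.009  0.068]]
(array([[ 0.891, -0.182, -0.416],
       [ 0.165,  0.983, -0.077],
       [ 0.423,  0.   ,  0.906]]), array([ 619.048, -106.723,  157.   ]))
('top', 'scene') [ 632.95  -104.168] 10.292656985022179 [ 6.453 48.335]
[[ 0.042 -0.475]
 [-0.047 -0.055]
 [ 0.008 -0.071]
 [ 0.25   0.252]
 [-0.072  0.189]
 [ 0.357 -0.096]
 [-0.291 -0.014]
 [-0.085 -0.33 ]
 [-0.191  0.273]
 [-0.16  -0.35 ]
 [ 0.361  0.348]
 [ 0.203 -0.368]
 [ 0.346 -0.511]
 [-0.179  0.139]
 [ 0.06  -0.116]]
(array([[ 0.892, -0.179, -0.416],
       [ 0.162,  0.984, -0.076],
       [ 0.423,  0.   ,  0.906]]), array([ 618.191, -106.848,  157.   ]))
```

```bash
cat >> h.py <<'E'
FIX=(632.95,-104.17,np.radians(10.29))
WR,WP=wellT(*FIX)
def toolR(phi):
    """tool rotation for screw x at phi deg in well frame, tool x = -screw y (tool y = screw x*?)"""
    p=np.radians(phi); sx=WR@[np.cos(p),np.sin(p),0]; sz=WR[:,2]; sy=np.cross(sz,sx)
    return np.c_[sy,np.cross(-sz,sy),-sz]
def j456(R,J1,th):
    # R=Rz(J1)Ry(th)Rz(J4)Ry(J5)Rz(J6+180)
    M=(Ro.from_euler('z',J1,degrees=True)*Ro.from_euler('y',th,degrees=True)).inv()*Ro.from_matrix(R)
    a=M.as_euler('ZYZ',degrees=True)
    return a[0],a[1],(a[2]-180+180)%360-180
E
python3 - <<'E'
from h import *
for th in (95,105,115):
  for phi in (-100,-45,0,5,10,45,80,90):
    print(th,phi,j456(toolR(phi),-14,th))
print(j456(Ro.from_euler('xyz',[-180,0.104,64.63],degrees=True).as_matrix(),63.49,108.06))
E
```

```text
95 -100 (np.float64(11.309237568530277), np.float64(62.43658208244372), np.float64(-17.532806538711583))
95 -45 (np.float64(11.309237568530277), np.float64(62.4365820824437), np.float64(-72.53280653871161))
95 0 (np.float64(11.30923756853026), np.float64(62.4365820824437), np.float64(-117.53280653871158))
95 5 (np.float64(11.30923756853027), np.float64(62.436582082443714), np.float64(-122.53280653871161))
95 10 (np.float64(11.30923756853027), np.float64(62.436582082443714), np.float64(-127.53280653871158))
95 45 (np.float64(11.309237568530271), np.float64(62.436582082443714), np.float64(-162.5328065387116))
95 80 (np.float64(11.30923756853027), np.float64(62.43658208244372), np.float64(162.4671934612884))
95 90 (np.float64(11.309237568530268), np.float64(62.43658208244372), np.float64(152.4671934612884))
105 -100 (np.float64(12.631695857427633), np.float64(52.652320456213864), np.float64(-19.98786932893387))
105 -45 (np.float64(12.631695857427633), np.float64(52.65232045621388), np.float64(-74.9878693289339))
105 0 (np.float64(12.631695857427625), np.float64(52.65232045621387), np.fl
[... 770 characters left out ...]
14.786741623863763), np.float64(42.934116770082795), np.float64(-123.18371708035455))
115 5 (np.float64(14.786741623863753), np.float64(42.9341167700828), np.float64(-128.18371708035457))
115 10 (np.float64(14.786741623863756), np.float64(42.9341167700828), np.float64(-133.18371708035457))
115 45 (np.float64(14.786741623863763), np.float64(42.934116770082795), np.float64(-168.18371708035457))
115 80 (np.float64(14.786741623863763), np.float64(42.9341167700828), np.float64(156.81628291964546))
115 90 (np.float64(14.786741623863756), np.float64(42.9341167700828), np.float64(146.81628291964546))
(np.float64(-0.0021750646286800316), np.float64(72.04397942703046), np.float64(-1.1393275785918036))
```

```bash
python3 - <<'E'
from h import *
def un(c,off,s): return (np.array(c,float)+.5)/s-.5+np.array(off)
def tri(uvt,uvs):
    r=least_squares(lambda X:np.r_[(proj('top',X)-uvt).ravel(),(proj('scene',X)-uvs).ravel()],[450,350,100]); return r.x,np.abs(r.fun).max()
print('turq head top', tri(un((238,390),(70,190),5),un((533,65),(290,170),6)))
print('purple head top', tri(un((45,160),(70,190),5),un((672,318),(290,170),6)))
print('red head top', tri(un((258,191),(70,190),5),un((470,193),(290,170),6)))
for n,uv in (('bottle nozzle',((222,157),(266,224))),('can',((177,136),(299,245))),):
    print(n,tri(*map(np.array,uv)))
print('green press top',tri(np.array((20,258)),np.array((480,200))))
E
```

```text
turq head top (array([382.534, 383.56 , 141.331]), np.float64(0.10458514412232489))
purple head top (array([512.229, 493.083, 139.168]), np.float64(0.23952126776106297))
red head top (array([490.415, 370.358, 155.502]), np.float64(0.04897176830598937))
bottle nozzle (array([687.293,  90.438, 131.249]), np.float64(0.44000080752437043))
can (array([738.695, 213.647, 179.556]), np.float64(0.6233838399547835))
green press top (array([409.939, 645.999, 217.008]), np.float64(14.957284025489287))
```

drive_tool --motion '[[[0.0244, -0.0149, -0.0013], [0, 0, -0.117]], [[0.0244, -0.0149, -0.0013], [0, 0, -0.117]], [[0.0244, -0.0149, -0.0013], [0, 0, -0.117]], [[0.0244, -0.0149, -0.0013], [0, 0, -0.117]], [[0.0244, -0.0149, -0.0013], [0, 0, -0.117]], [[0.0244, -0.0149, -0.0013], [0, 0, -0.117]], [[0.0244, -0.0149, -0.0013], [0, 0, -0.117]], [[0.0244, -0.0149, -0.0013], [0, 0, -0.117]], [[0.0244, -0.0149, -0.0013], [0, 0, -0.117]], [[0.0244, -0.0149, -0.0013], [0, 0, -0.117]]]' --claw 0.5 --force 30

```text
time_s: 0.98
ee_pos: [491.3, 369.5, 200.6]
ee_rot: [180.0, 0.0, -2.7]
force: [-0.0, -0.2, -0.5]
gripper_width: 45.8
```

```bash
python3 - <<'E'
from workcell import env
import cv2,pickle
s=env.state(); print(s['time_s'],s['qpos'],s['ee_pos'],s['ee_rot'],s['gripper_width'],s['force'])
p=env.camera_params('wrist'); im=env.grab_frame('wrist')[:,:,::-1]
s2=env.state(); print(s2['ee_pos'],s2['ee_rot'])
cv2.imwrite('pics/w1.png',im); pickle.dump((p,s),open('w1.pkl','wb'))
E
```

```text
0.9833 [3.58748729e+01 2.23942042e+01 8.53715708e+01 8.94440854e-04
 7.22698817e+01 3.86205121e+01] [491.33071567 369.53430251 200.57120632] [ 1.79978410e+02  2.83901446e-02 -2.74591720e+00] 45.82726447784656 [-0.01142066 -0.2050487  -0.45815413]
[495.94129337 366.68576238 200.08595603] [179.84851362  -0.2196397   -3.144779  ]
```

View pics/w1.png

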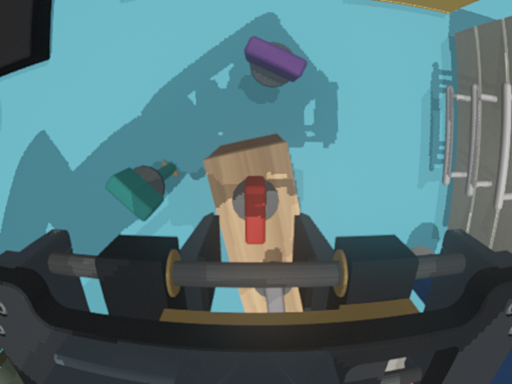

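```bash
python3 - <<'E'
import cv2
im=cv2.imread('pics/w1.png')
cv2.imwrite('pics/w1c.png',cv2.resize(im[165:255,215:305],None,fx=6.5,fy=6.5,interpolation=cv2.INTER_CUBIC))
E
```

```text
(no output)
```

View pics/w1c.png

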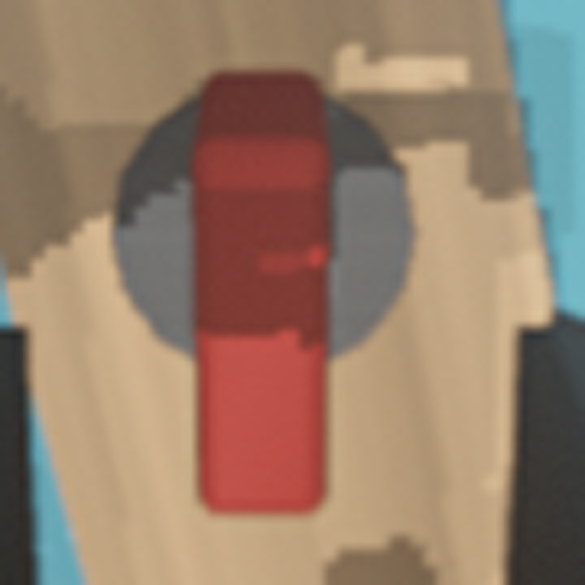

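```bash
python3 - <<'E'
from h import *
import pickle
from workcell import env
p,s=pickle.load(open('w1.pkl','rb'))
c=dict(fov=p['fov_y'],cx=p['cx'],cy=p['cy'],T=p['pose'])
un=lambda q:(np.array(q,float)+.5)/6.5-.5+[215,165]
X=unproj(c,un([(194,138),(329,138),(327,513),(198,513)]),161,True); print(X,X.mean(0))
a=(X[0]+X[1])/2-(X[2]+X[3])/2; print(np.linalg.norm(a),np.degrees(np.arctan2(a[1],a[0])))
S=unproj(c,un([(113,230),(412,230),(263,230)]),121,True); print(S)
t=env.state(); print(t['time_s'],t['ee_pos'],t['ee_rot'],t['qvel'])
E
```

```text
[[484.213 394.044 161.   ]
 [499.312 393.322 161.   ]
 [497.305 347.21  161.   ]
 [481.9   347.934 161.   ]] [490.682 370.627 161.   ]
46.161240576126616 87.31787309717899
[[470.338 371.743 121.   ]
 [510.758 369.819 121.   ]
 [490.624 370.788 121.   ]]
1.0333 [495.941 366.686 200.086] [179.849  -0.22   -3.145] [ 2.665 -0.931  2.195  2.082  0.653 -9.276]
```

drive_tool --motion '[[[0, 0, 0], [0, 0, 0]], [[0, 0, -0.003], [0, 0, -0.005]], [[0, 0, -0.01], [0, 0, 0]], [[0, 0, -0.012], [0, 0, 0]], [[0, 0, -0.014], [0, 0, 0]], [[0, 0, -0.014], [0, 0, 0]], [[0, 0, -0.012], [0, 0, 0]], [[0, 0, -0.007], [0, 0, 0]], [[0, 0, -0.0035], [0, 0, 0]], [[0, 0, 0], [0, 0, 0]]]'

```text
time_s: 1.87
ee_pos: [489.4, 370.7, 124.5]
ee_rot: [179.9, 0.1, -2.6]
force: [0.3, 0.8, 0.3]
gripper_width: 45.8
```

Over the head at the right height. Close on it.

drive_tool --motion '[[[0, 0, 0.0005], [0, 0, 0]], [[0, 0, 0], [0, 0, 0]], [[0, 0, 0], [0, 0, 0]], [[0, 0, 0], [0, 0, 0]], [[0, 0, 0], [0, 0, 0]], [[0, 0, 0], [0, 0, 0]], [[0, 0, 0], [0, 0, 0]], [[0, 0, 0], [0, 0, 0]], [[0, 0, 0], [0, 0, 0]], [[0, 0, 0], [0, 0, 0]]]' --claw 0.0 --force 35

```text
time_s: 2.7
ee_pos: [490.5, 370.7, 126.4]
ee_rot: [-180.0, -0.0, -2.7]
force: [-1.3, -0.7, 4.8]
gripper_width: 15.8
```

```bash
python3 - <<'E'
from workcell import env
s=env.state(); print(s['ee_pos'],s['ee_rot'],s['force'],s['torque'],s['qpos'])
E
```

```text
[490.50513815 370.65441271 126.42520928] [-1.79976809e+02 -3.15390530e-02 -2.69534775e+00] [-1.2549825  -0.70723716  4.82219854] [-0.14750138  0.2051408  -0.03865442] [ 3.60059218e+01  2.54940931e+01  9.16048739e+01 -1.82192954e-03
  6.28619189e+01  3.87020936e+01]
```

drive_tool --motion '[[[0, 0, 0.004], [0, 0, 0]], [[0, 0, 0.01], [0, 0, 0]], [[0, 0, 0.017], [0, 0, 0]], [[0, 0, 0.022], [0, 0, 0]], [[0, 0, 0.025], [0, 0, 0]], [[0, 0, 0.025], [0, 0, 0]], [[0, 0, 0.025], [0, 0, 0]], [[0, 0, 0.022], [0, 0, 0]], [[0, 0, 0.017], [0, 0, 0]], [[0, 0, 0.008], [0, 0, 0]]]'

```text
time_s: 3.53
ee_pos: [491.0, 370.9, 304.0]
ee_rot: [-179.9, -0.2, -2.7]
force: [0.6, 0.2, -2.2]
gripper_width: 16.0
```

```bash
python3 - <<'E'
from workcell import env
import cv2
s=env.state(); print(s['ee_pos'],s['ee_rot'],s['force'],s['gripper_width'])
cv2.imwrite('pics/w2.png',env.grab_frame('wrist')[:,:,::-1])
im=env.grab_frame('scene')[:,:,::-1]; cv2.imwrite('pics/s2.png',cv2.resize(im[60:260,260:512],None,fx=3,fy=3,interpolation=cv2.INTER_CUBIC))
s=env.state(); print(s['time_s'],s['ee_pos'],s['ee_rot'],s['force'],s['gripper_width'])
E
```

```text
[490.95088158 370.93457924 304.0050924 ] [-179.8508173    -0.19827002   -2.69177708] [ 0.6168706  0.233154  -2.1600312] 16.049009811146348
3.6333 [490.80545294 370.8408529  302.46828512] [-1.79897723e+02 -1.39153697e-01 -2.69420391e+00] [-0.77135259  0.71445265 -3.1094915 ] 16.02453657297507
```

View pics/w2.png

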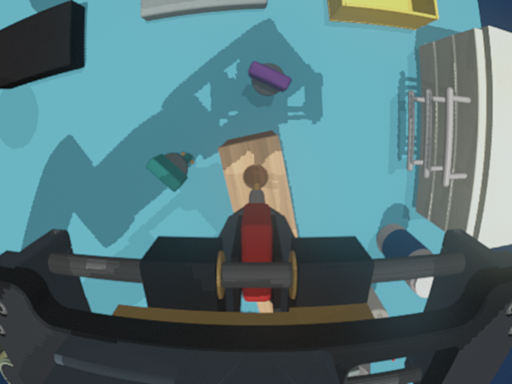

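View pics/s2.png

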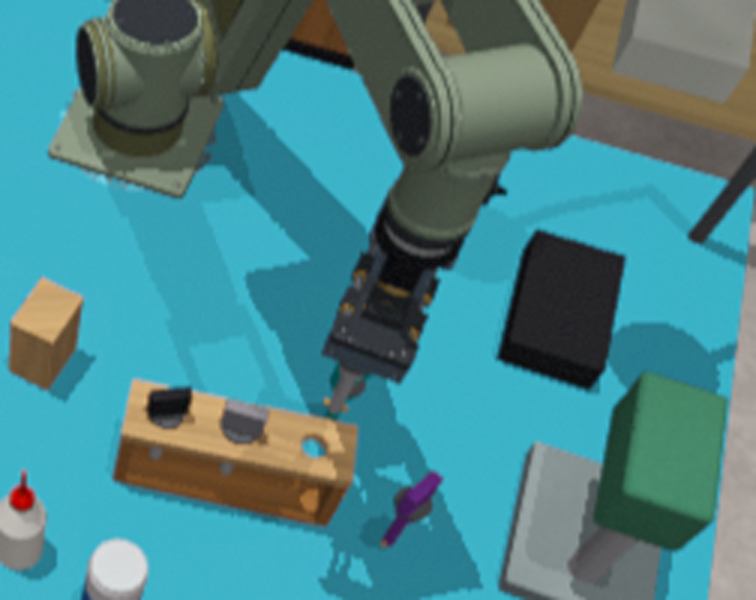

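```bash
cat >> h.py <<'E'
def rv(Ra,Rb): return Ro.from_matrix(Rb@Ra.T).as_rotvec()
def tcp(d,off=11.4): return WP+WR[:,2]*(d+off)
def srot(s): return Ro.from_euler('xyz',s['ee_rot'],degrees=True).as_matrix()
E
python3 - <<'E'
from h import *
from workcell import env
s=env.state(); print(WP,WR)
for phi in (0,):
    R=toolR(phi+180); t=tcp(140)
    print(phi,t,'dpos',t-s['ee_pos'],'rv',rv(srot(s),R), j456(R,-14,105))
E
```

```text
[ 618.191 -106.849  157.   ] [[ 0.892 -0.179 -0.416]
 [ 0.162  0.984 -0.075]
 [ 0.423  0.     0.906]]
0 [ 555.236 -118.279  294.215] dpos [  64.431 -489.12    -8.253] rv [ 0.354 -0.307 -1.321] (np.float64(12.631695857427633), np.float64(52.65232045621387), np.float64(60.012130671066075))
```

drive_tool --motion '[[[0.001, -0.01, 0.003], [0.0177, -0.01535, -0.06605]], [[0.0022, -0.02, 0.003], [0.0177, -0.01535, -0.06605]], [[0.0035, -0.0265, 0.003], [0.0177, -0.01535, -0.06605]], [[0.0035, -0.0265, 0.003], [0.0177, -0.01535, -0.06605]], [[0.0035, -0.0265, 0.003], [0.0177, -0.01535, -0.06605]], [[0.0035, -0.0265, 0], [0.0177, -0.01535, -0.06605]], [[0.0035, -0.0265, 0], [0.0177, -0.01535, -0.06605]], [[0.0035, -0.0265, 0], [0.0177, -0.01535, -0.06605]], [[0.0035, -0.0265, 0], [0.0177, -0.01535, -0.06605]], [[0.0035, -0.0265, 0], [0.0177, -0.01535, -0.06605]]]' --force 50

```text
time_s: 4.47
ee_pos: [520.4, 127.0, 313.9]
ee_rot: [-167.7, -4.2, -41.4]
force: [1.0, 0.4, -1.9]
gripper_width: 15.8
```

drive_tool --motion '[[[0.0035, -0.0265, 0], [0.0177, -0.01535, -0.06605]], [[0.0035, -0.0265, 0], [0.0177, -0.01535, -0.06605]], [[0.0035, -0.0265, 0], [0.0177, -0.01535, -0.06605]], [[0.0035, -0.0265, -0.003], [0.0177, -0.01535, -0.06605]], [[0.0035, -0.0265, -0.003], [0.0177, -0.01535, -0.06605]], [[0.0035, -0.0265, -0.003], [0.0177, -0.01535, -0.06605]], [[0.0035, -0.0265, -0.003], [0.0177, -0.01535, -0.06605]], [[0.0035, -0.0265, -0.003], [0.0177, -0.01535, -0.06605]], [[0.0035, -0.023, -0.003], [0.0177, -0.01535, -0.06605]], [[0.0017, -0.0116, -0.002], [0.0177, -0.01535, -0.06605]]]'

```text
time_s: 5.3
ee_pos: [553.7, -120.5, 293.1]
ee_rot: [-155.3, 0.2, -80.0]
force: [0.5, -0.7, -2.2]
gripper_width: 16.0
```

```bash
python3 - <<'E'
from workcell import env
from h import *
s=env.state(); print(s['time_s'],s['ee_pos'],s['ee_rot'],s['force'],s['torque'],s['gripper_width'],s['qpos'],s['qvel'])
print(tcp(140)-s['ee_pos'],rv(srot(s),toolR(180)))
E
```

```text
5.3 [ 553.716 -120.478  293.134] [-155.314    0.2    -79.966] [ 0.538 -0.736 -2.212] [-0.129  0.531  0.009] 15.954804888712902 [-20.835   4.295 100.712  15.449  54.552  52.45 ] [-12.792  -1.168   8.965   8.011 -19.269  27.965]
[1.52  2.199 1.081] [-0.002 -0.006  0.004]
```

drive_tool --motion '[[[0.0015, 0.0003, -0.0033], [0, 0, 0]], [[0.0015, 0.0003, -0.0033], [0, 0, 0]], [[0.0015, 0.0003, -0.0033], [0, 0, 0]], [[0.0015, 0.0003, -0.0033], [0, 0, 0]], [[0.0015, 0.0003, -0.0033], [0, 0, 0]], [[0.0015, 0.0003, -0.0033], [0, 0, 0]], [[0.0014, 0.0003, -0.003], [0, 0, 0]], [[0, 0, 0], [0, 0, 0]], [[0, 0, 0], [0, 0, 0]], [[0, 0, 0], [0, 0, 0]]]'

```text
time_s: 6.13
ee_pos: [565.3, -115.9, 273.4]
ee_rot: [-155.1, 0.1, -79.6]
force: [0.4, -0.2, -2.1]
gripper_width: 15.4
```

```bash
python3 - <<'E'
from workcell import env
from h import *
import pickle
s=env.state(); print(s['time_s'],s['ee_pos'],s['ee_rot'],s['force'],s['torque'],s['qpos'],s['qvel'])
q=WR.T@(s['ee_pos']-WP); print('tcp in well',q,'rot',rv(srot(s),toolR(180)))
p=env.camera_params('wrist')
a=env.grab_frame('wrist')[:,:,::-1]; b=env.grab_frame('scene')[:,:,::-1]; c=env.grab_frame('top')[:,:,::-1]
s2=env.state(); print(WR.T@(s2['ee_pos']-WP),s2['force'])
pickle.dump((p,s,s2),open('w3.pkl','wb'))
for n,i in (('w3',a),('s3',b),('t3',c)): cv2.imwrite(f'pics/{n}.png',i)
z=lambda i,x0,y0,x1,y1,s:cv2.resize(i[y0:y1,x0:x1],None,fx=s,fy=s,interpolation=cv2.INTER_CUBIC)
cv2.imwrite('pics/s3c.png',z(b,180,120,270,200,7))
cv2.imwrite('pics/t3c.png',z(c,245,130,335,215,7))
E
```

```text
6.1333 [ 565.279 -115.862  273.376] [-155.084    0.091  -79.64 ] [ 0.351 -0.192 -2.061] [-0.153  0.585 -0.001] [-19.863   5.786 101.987  15.82   51.479  52.173] [-0.222 -0.196 -0.157 -0.107  0.024 -0.016]
tcp in well [  0.54    0.584 128.154] rot [-0.001 -0.002 -0.001]
[  0.5     0.434 128.277] [ 0.062  0.393 -2.879]
```

View pics/w3.png

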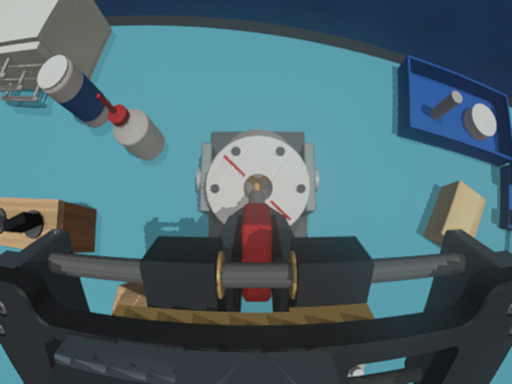

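View pics/s3c.png

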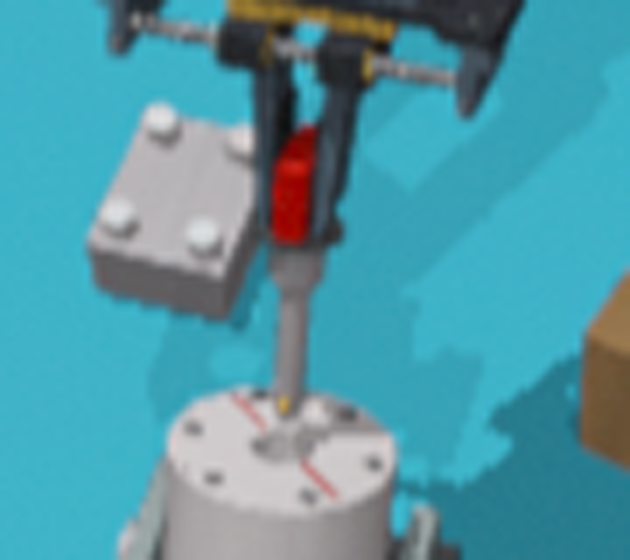

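View pics/t3c.png

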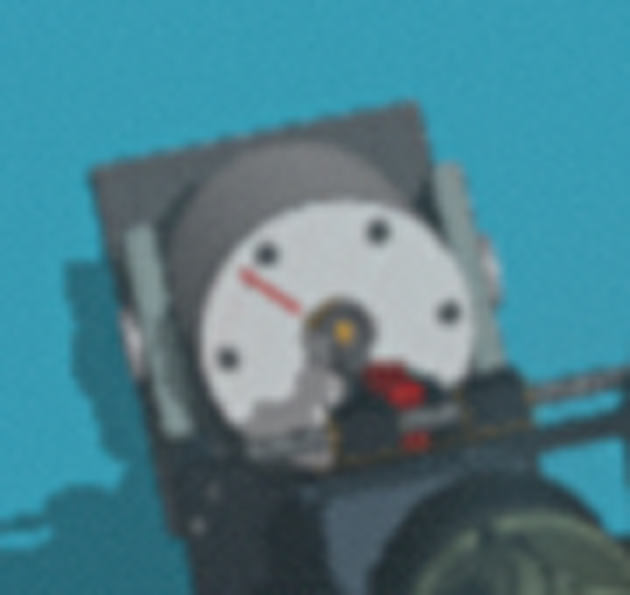

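```bash
python3 - <<'E'
from h import *
import pickle
p,s,s2=pickle.load(open('w3.pkl','rb'))
c=dict(fov=p['fov_y'],cx=p['cx'],cy=p['cy'],T=p['pose'])
R=srot(s2); o=s2['ee_pos']; off=11.4
# screw frame: z=-tool z, y=-tool x, x = y×z
sz=-R[:,2]; sy=-R[:,0]; sx=np.cross(sy,sz)
S=lambda x,y,z:o+R[:,2]*off+sx*x+sy*y+sz*z
pts={'tip':S(0,0,-100),'lugc':S(0,0,-88),'lug-':S(-13.5,0,-88),'lug+':S(13.5,0,-88),'colbot':S(0,0,-26),'mouth':WP}
th=np.linspace(0,2*np.pi,60)
rim=WP+ (WR@np.c_[15*np.cos(th),15*np.sin(th),0*th].T).T
face=WP+ (WR@np.c_[55*np.cos(th),55*np.sin(th),0*th].T).T
for n,cc,fi,box,k in (('w3',c,True,(195,125,325,225),6),('s3','scene',False,(180,120,270,200),8),('t3','top',False,(245,130,335,215),8)):
    im=cv2.imread(f'pics/{n}.png'); x0,y0,x1,y1=box
    im=cv2.resize(im[y0:y1,x0:x1],None,fx=k,fy=k,interpolation=cv2.INTER_CUBIC)
    m=lambda P:(proj(cc,P,fi)-[x0,y0]+.5)*k-.5
    for a,P in pts.items():
        u=m(P)[0]; print(n,a,u); cv2.circle(im,tuple(int(v) for v in u),3,(255,0,255) if a!='mouth' else (0,255,0),-1)
    for C,col in ((rim,(0,255,0)),(face,(0,255,255))): cv2.polylines(im,[m(C).astype(np.int32)],True,col,1)
    cv2.imwrite(f'pics/{n}o.png',im)
E
```

```text
w3 tip [370.685 404.614]
w3 lugc [370.659 424.863]
w3 lug- [370.642 506.319]
w3 lug+ [370.677 341.214]
w3 colbot [370.482 562.934]
w3 mouth [374.51  380.554]
s3 tip [328.651 474.772]
s3 lugc [330.256 450.385]
s3 lug- [338.74  434.484]
s3 lug+ [321.63  466.551]
s3 colbot [338.802 320.532]
s3 mouth [325.122 507.984]
t3 tip [392.949 393.967]
t3 lugc [398.763 402.914]
t3 lug- [405.15  440.192]
t3 lug+ [392.336 365.41 ]
t3 colbot [430.503 451.755]
t3 mouth [386.93  382.158]
```

View pics/w3o.png

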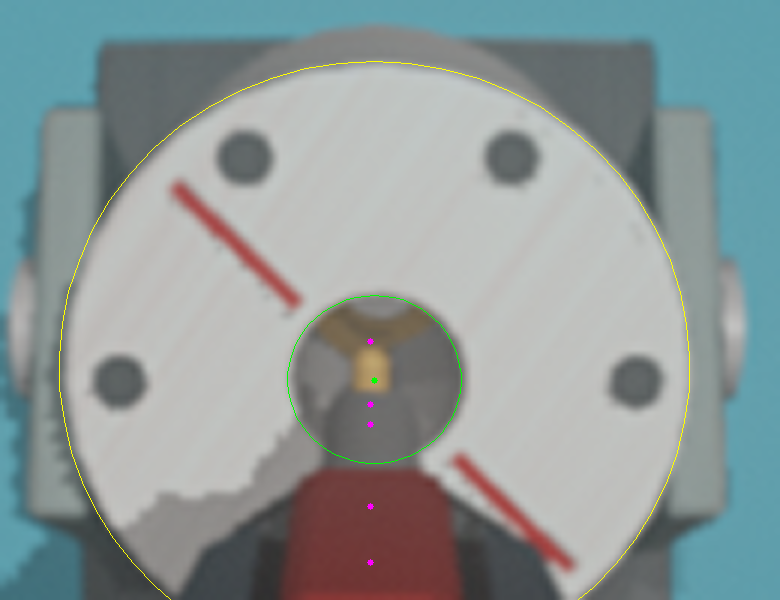

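View pics/s3o.png

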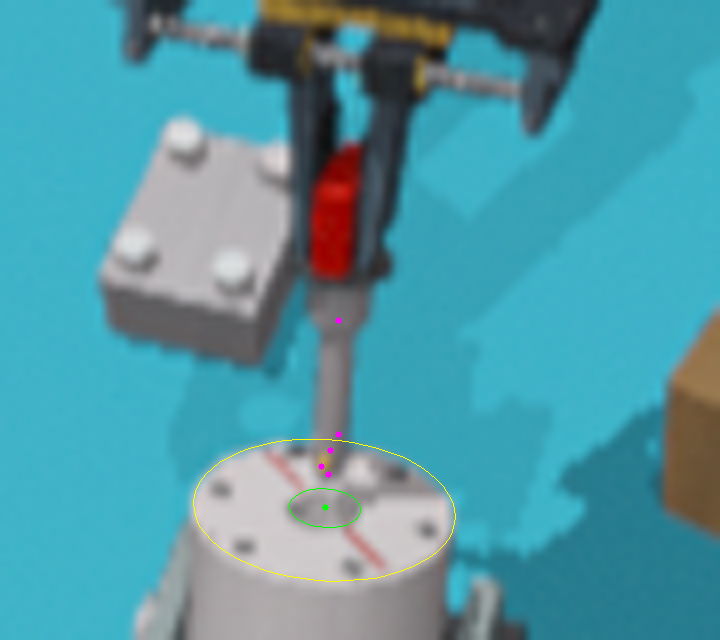

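View pics/t3o.png

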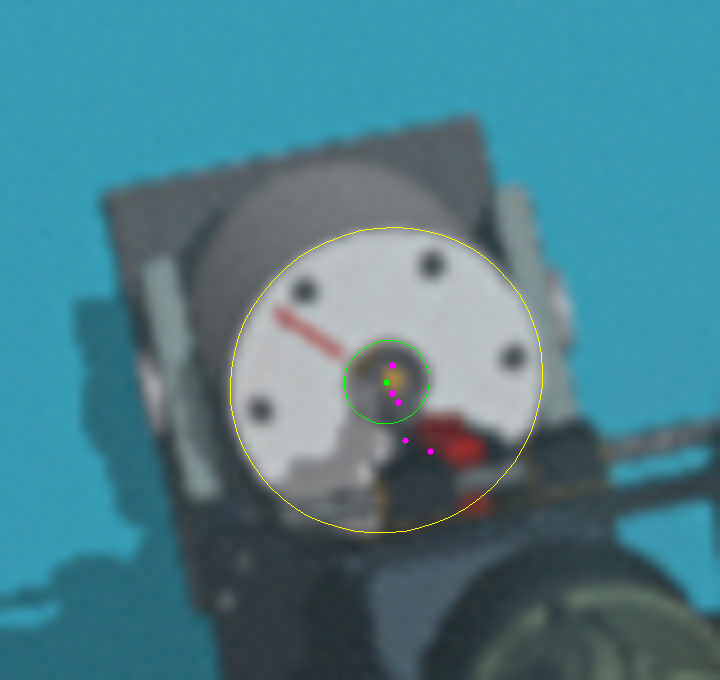

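```bash
python3 - <<'E'
from h import *
import pickle
p,s,s2=pickle.load(open('w3.pkl','rb'))
c=dict(fov=p['fov_y'],cx=p['cx'],cy=p['cy'],T=p['pose'])
R=srot(s); o=s['ee_pos']; off=11.4
sz=-R[:,2]; sy=-R[:,0]; sx=np.cross(sy,sz)
m=lambda P:(proj(c,P,True)-[195,125]+.5)*6-.5
G=o-R[:,2]*19
for a in (0,1.5,2,2.5,3):
    t=np.radians(a)
    # rotate about sy through grasp: tip toward -x
    zz=sz*np.cos(t)+sx*np.sin(t); xx=sx*np.cos(t)-sz*np.sin(t)
    S=lambda x,y,z:G+zz*(z-(off+19))+xx*x+sy*y
    print(a,[m(S(*v))[0].round(0) for v in ((13.5,0,-85),(13.5,0,-91),(13.5,3,-88),(13.5,-3,-88),(5.5,0,-85),(7.5,0,-85))], 'lug ctr in well',WR.T@(S(0,0,-88)-WP))
im=cv2.imread('pics/w3.png')
cv2.imwrite('pics/w3z.png',cv2.resize(im[165:210,235:280],None,fx=13,fy=13,interpolation=cv2.INTER_CUBIC))
E
```

```text
0 [array([370., 345.]), array([370., 336.]), array([350., 341.]), array([389., 341.]), array([370., 396.]), array([370., 383.])] lug ctr in well [ 0.393  0.777 28.755]
1.5 [array([370., 364.]), array([370., 356.]), array([350., 360.]), array([389., 360.]), array([370., 414.]), array([370., 402.])] lug ctr in well [-2.706  0.776 28.8  ]
2 [array([370., 370.]), array([370., 362.]), array([350., 366.]), array([389., 366.]), array([370., 421.]), array([370., 408.])] lug ctr in well [-3.739  0.776 28.833]
2.5 [array([370., 376.]), array([370., 369.]), array([350., 372.]), array([389., 372.]), array([370., 427.]), array([370., 414.])] lug ctr in well [-4.771  0.775 28.875]
3 [array([370., 383.]), array([370., 375.]), array([350., 379.]), array([389., 379.]), array([370., 433.]), array([370., 420.])] lug ctr in well [-5.803  0.774 28.926]
```

View pics/w3z.png

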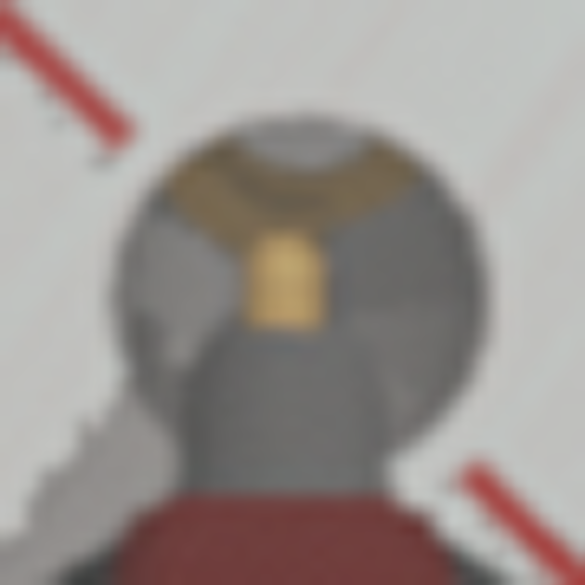

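drive_tool --motion '[[[0.0, -0.0006, 0], [0.0012, -0.0064, 0]], [[0.0, -0.0006, -0.0001], [0.0011, -0.0064, 0]], [[0.00146, 0.00026, -0.00317], [0, 0, 0]], [[0.00146, 0.00026, -0.00317], [0, 0, 0]], [[0.00146, 0.00026, -0.00317], [0, 0, 0]], [[0.00146, 0.00026, -0.00317], [0, 0, 0]], [[0.00146, 0.00026, -0.00317], [0, 0, 0]], [[0.00104, 0.00019, -0.00227], [0, 0, 0]], [[0, 0, 0], [0, 0, 0]], [[0, 0, 0], [0, 0, 0]]]'

```text
time_s: 7.12
ee_pos: [573.5, -115.6, 254.7]
ee_rot: [-154.4, 0.1, -79.6]
force: [1.2, 0.1, -2.5]
gripper_width: 15.7
```

```bash
cat > look.py <<'E'
from workcell import env
from h import *
import sys,pickle
def rep():
    s=env.state(); q=WR.T@(s['ee_pos']-WP); f=WR.T@s['force']; R=srot(s)
    L=WR.T@R; phi=np.degrees(np.arctan2(L[1,1],L[0,1]))+180  # tool y = ? 
    tx=L[:,0]; phi=np.degrees(np.arctan2(-tx[1],-tx[0]))-90
    print('t',round(s['time_s'],2),'well pos',q,'force(well)',f,'tq',WR.T@s['torque'],'phi',phi,'axis tilt xy',-L[:2,2],'w',round(s['gripper_width'],1),'J',s['qpos'])
    return s
if __name__=='__main__':
    s=rep()
    if len(sys.argv)>1:
        n=sys.argv[1]; p=env.camera_params('wrist'); im=env.grab_frame('wrist')[:,:,::-1]; cv2.imwrite(f'pics/{n}.png',im)
        pickle.dump((p,s),open(n+'.pkl','wb'))
        cv2.imwrite(f'pics/{n}z.png',cv2.resize(im[140:240,205:310],None,fx=6,fy=6,interpolation=cv2.INTER_CUBIC))
E
python3 look.py w4
```

```text
t 7.12 well pos [  0.048  -0.597 107.777] force(well) [ 0.077 -0.082 -2.778] tq [-0.04   0.596 -0.006] phi 0.011956987015565801 axis tilt xy [-0.011 -0.002] w 15.7 J [-19.723   6.999 103.605  17.028  48.184  50.922]
```

View pics/w4z.png

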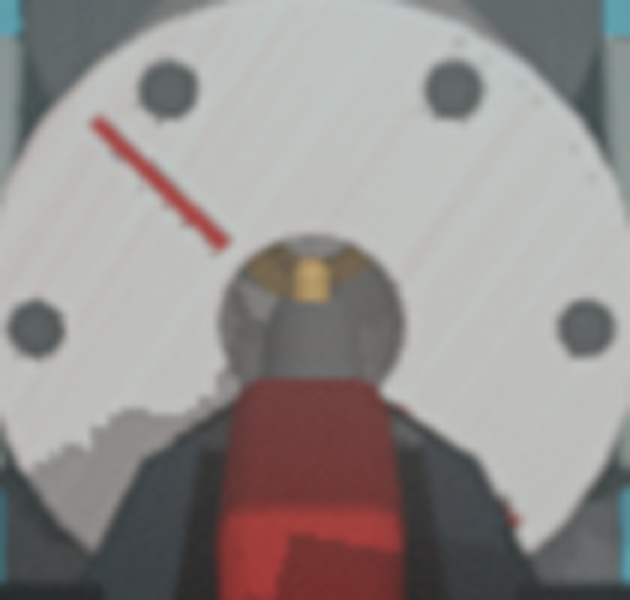

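```bash
python3 - <<'E'
from h import *
import pickle
p,s=pickle.load(open('w4.pkl','rb'))
c=dict(fov=p['fov_y'],cx=p['cx'],cy=p['cy'],T=p['pose'])
m=lambda P:((proj(c,WP+WR@np.array(P,float),True)-[205,140]+.5)*6-.5)[0].round(1)
y=-1.2
print('rim',m((15,y,0)),m((-15,y,0)),m((0,y+15,0)),m((0,y-15,0)))
for dx in (-1,0,1):
  for z in (5,):
    print(dx,[m((dx+a,y,8.4+b)) for a,b in ((13.5,3),(13.5,-3),(7.5,3))])
E
```

```text
rim [314.9 237. ] [314.8 415.7] [222.3 327.5] [407.5 327.6]
-1 [array([314.9, 268.5]), array([314.9, 259.8]), array([314.9, 306.3])]
0 [array([314.9, 262.2]), array([314.9, 253.6]), array([314.9, 300. ])]
1 [array([314.9, 255.9]), array([314.9, 247.4]), array([314.9, 293.7])]
```

drive_tool --motion '[[[0.00045, 8e-05, 0.00021], [0, 0, 0]], [[0.00104, 0.00019, -0.00227], [0, 0, 0]], [[0.00104, 0.00019, -0.00227], [0, 0, 0]], [[0.00104, 0.00019, -0.00227], [0, 0, 0]], [[0.00104, 0.00019, -0.00227], [0, 0, 0]], [[0.00104, 0.00019, -0.00227], [0, 0, 0]], [[0.00104, 0.00019, -0.00227], [0, 0, 0]], [[0.00104, 0.00019, -0.00227], [0, 0, 0]], [[0.00104, 0.00019, -0.00227], [0, 0, 0]], [[0.00104, 0.00019, -0.00227], [0, 0, 0]]]'

```text
time_s: 8.0
ee_pos: [583.4, -113.8, 234.4]
ee_rot: [-154.4, 0.1, -79.6]
force: [0.1, 0.6, -2.7]
gripper_width: 15.7
```

```bash
python3 look.py w5
```

```text
t 8.0 well pos [ 0.541 -0.651 85.177] force(well) [-0.994  0.624 -2.569] tq [-0.003  0.708 -0.042] phi 0.011384456298230816 axis tilt xy [-0.011 -0.002] w 15.7 J [-19.106   8.688 104.637  17.502  45.403  50.566]
```

View pics/w5z.png

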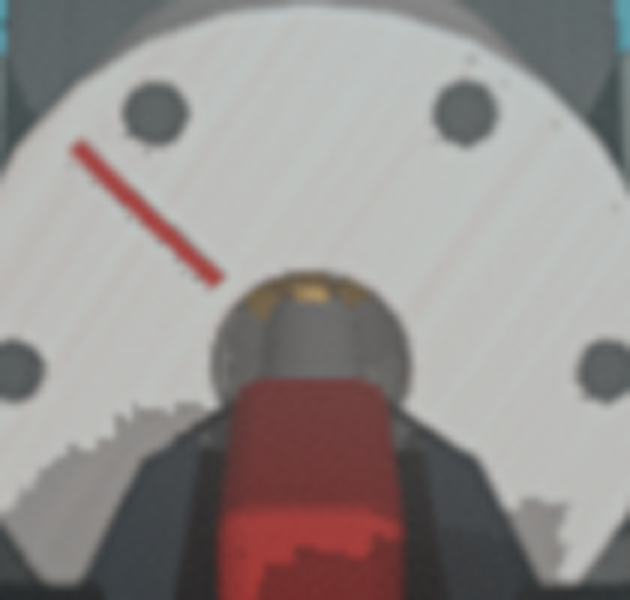

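drive_tool --motion '[[[0.00146, 0.00026, -0.00317], [0, 0, 0]], [[0.00146, 0.00026, -0.00317], [0, 0, 0]], [[0.00146, 0.00026, -0.00317], [0, 0, 0]], [[0.00146, 0.00026, -0.00317], [0, 0, 0]], [[0.00146, 0.00026, -0.00317], [0, 0, 0]], [[0.00146, 0.00026, -0.00317], [0, 0, 0]], [[0.00146, 0.00026, -0.00317], [0, 0, 0]], [[0.00146, 0.00026, -0.00317], [0, 0, 0]], [[0.00146, 0.00026, -0.00317], [0, 0, 0]], [[0.00104, 0.00019, -0.00227], [0, 0, 0]]]'

```text
time_s: 8.88
ee_pos: [597.6, -111.3, 203.4]
ee_rot: [-154.4, 0.1, -79.7]
force: [-0.9, 0.1, -1.3]
gripper_width: 15.7
```

```bash
python3 look.py w6
```

```text
t 8.88 well pos [ 0.579 -0.665 50.966] force(well) [-1.328  0.288 -0.776] tq [-0.021  0.78   0.094] phi 0.007931746414939767 axis tilt xy [-0.011 -0.002] w 15.7 J [-18.251  11.37  106.051  18.431  41.272  49.799]
```

View pics/w6z.png

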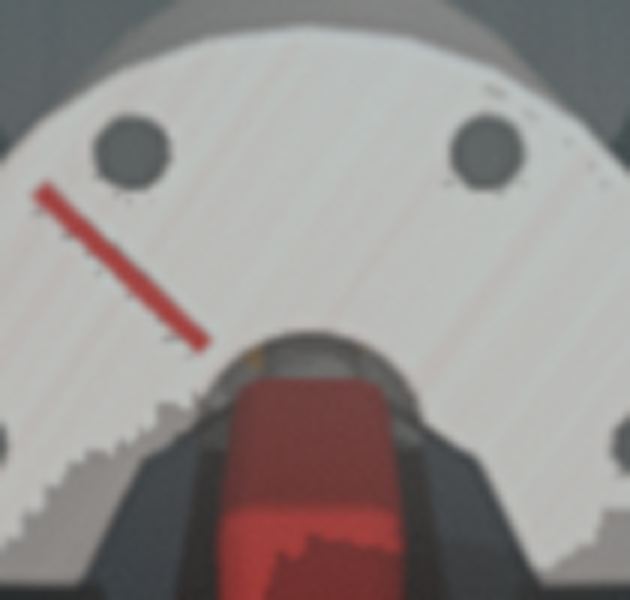

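drive_tool --motion '[[[0.00062, 0.00011, -0.00136], [0, 0, 0]], [[0.00062, 0.00011, -0.00136], [0, 0, 0]], [[0.00062, 0.00011, -0.00136], [0, 0, 0]], [[0.00062, 0.00011, -0.00136], [0, 0, 0]], [[0.00062, 0.00011, -0.00136], [0, 0, 0]], [[0.00062, 0.00011, -0.00136], [0, 0, 0]], [[0.00062, 0.00011, -0.00136], [0, 0, 0]], [[0.00062, 0.00011, -0.00136], [0, 0, 0]], [[0.00062, 0.00011, -0.00136], [0, 0, 0]], [[0.00062, 0.00011, -0.00136], [0, 0, 0]]]'

```text
time_s: 9.77
ee_pos: [603.8, -110.2, 190.2]
ee_rot: [-154.4, 0.1, -79.7]
force: [-1.2, -0.4, -2.5]
gripper_width: 15.6
```

```bash
python3 look.py
```

```text
t 9.77 well pos [ 0.618 -0.734 36.322] force(well) [-2.165 -0.144 -1.697] tq [-0.001  0.927  0.064] phi 0.010716743340296375 axis tilt xy [-0.011 -0.002] w 15.6 J [-17.903  12.571 106.579  18.909  39.521  49.387]
```

drive_tool --motion '[[[-0.00036, -6e-05, -0.00017], [0, 0, 0]], [[0.00042, 8e-05, -0.00091], [0, 0, 0]], [[0.00042, 8e-05, -0.00091], [0, 0, 0]], [[0.00042, 8e-05, -0.00091], [0, 0, 0]], [[0.00042, 8e-05, -0.00091], [0, 0, 0]], [[0.00021, 4e-05, -0.00045], [0, 0, 0]], [[0, 0, 0], [0, 0, 0]], [[0, 0, 0], [0, 0, 0]], [[0, 0, 0], [0, 0, 0]], [[0, 0, 0], [0, 0, 0]]]'

```text
time_s: 10.6
ee_pos: [605.3, -110.0, 186.2]
ee_rot: [-154.3, 0.1, -79.7]
force: [-0.8, 0.0, -3.0]
gripper_width: 15.9
```

```bash
python3 look.py
```

```text
t 10.6 well pos [ 0.347 -0.763 32.021] force(well) [-2.021  0.173 -2.374] tq [-0.029  0.628  0.029] phi 0.011209109609680468 axis tilt xy [-0.011 -0.002] w 15.9 J [-17.817  12.912 106.773  19.084  38.973  49.217]
```

drive_tool --motion '[[[0.00021, 4e-05, -0.00045], [0, 0, 0]], [[0.00021, 4e-05, -0.00045], [0, 0, 0]], [[0.00021, 4e-05, -0.00045], [0, 0, 0]], [[0.00021, 4e-05, -0.00045], [0, 0, 0]], [[0.00021, 4e-05, -0.00045], [0, 0, 0]], [[0.00021, 4e-05, -0.00045], [0, 0, 0]], [[0, 0, 0], [0, 0, 0]], [[0, 0, 0], [0, 0, 0]], [[0, 0, 0], [0, 0, 0]], [[0, 0, 0], [0, 0, 0]]]'

```text
time_s: 11.43
ee_pos: [606.5, -109.7, 183.6]
ee_rot: [-154.3, 0.1, -79.7]
force: [-2.6, 0.1, 0.5]
gripper_width: 15.8
```

```bash
python3 look.py
```

```text
t 11.43 well pos [ 0.368 -0.737 29.213] force(well) [-2.074  0.548  1.533] tq [0.054 0.775 0.021] phi 0.016701279191067897 axis tilt xy [-0.012 -0.002] w 15.8 J [-17.746  13.147 106.866  19.181  38.642  49.133]
```

drive_tool --motion '[[[8e-05, 1e-05, -0.00018], [-0.0073, -0.0013, 0.0158]], [[8e-05, 1e-05, -0.00018], [-0.0073, -0.0013, 0.0158]], [[8e-05, 1e-05, -0.00018], [-0.0073, -0.0013, 0.0158]], [[8e-05, 1e-05, -0.00018], [-0.0073, -0.0013, 0.0158]], [[0, 0, 0], [-0.0073, -0.0013, 0.0158]], [[0, 0, 0], [-0.0073, -0.0013, 0.0158]], [[0, 0, 0], [-0.0073, -0.0013, 0.0158]], [[0, 0, 0], [-0.0073, -0.0013, 0.0158]], [[0, 0, 0], [-0.0073, -0.0013, 0.0158]], [[0, 0, 0], [-0.0073, -0.0013, 0.0158]]]'

```text
time_s: 12.27
ee_pos: [606.9, -110.1, 183.4]
ee_rot: [-154.7, -4.3, -70.5]
force: [-4.8, -1.9, 5.2]
gripper_width: 16.0
```

```bash
python3 look.py
```

```text
t 12.27 well pos [ 0.594 -1.218 28.849] force(well) [-2.395 -1.046  6.847] tq [-0.325  1.013 -0.084] phi 10.136208201115437 axis tilt xy [-0.011 -0.002] w 16.0 J [-17.792  13.212 106.813  19.241  38.66   38.923]
```

drive_tool --motion '[[[8e-05, 1e-05, -0.00018], [-0.0087, -0.0016, 0.019]], [[8e-05, 1e-05, -0.00018], [-0.0087, -0.0016, 0.019]], [[0, 0, 0], [-0.0087, -0.0016, 0.019]], [[0, 0, 0], [-0.0087, -0.0016, 0.019]], [[0, 0, 0], [-0.0087, -0.0016, 0.019]], [[0, 0, 0], [-0.0087, -0.0016, 0.019]], [[0, 0, 0], [-0.0087, -0.0016, 0.019]], [[0, 0, 0], [-0.0087, -0.0016, 0.019]], [[0, 0, 0], [-0.0087, -0.0016, 0.019]], [[0, 0, 0], [-0.0087, -0.0016, 0.019]]]'

```text
time_s: 13.1
ee_pos: [607.2, -109.5, 182.3]
ee_rot: [-156.0, -9.1, -59.5]
force: [-1.2, 0.2, 0.4]
gripper_width: 16.0
```

```bash
python3 look.py
```

```text
t 13.1 well pos [ 0.504 -0.672 27.718] force(well) [-0.912  0.428  0.834] tq [0.17  0.443 0.044] phi 22.121218951631377 axis tilt xy [-0.01  -0.006] w 16.0 J [-17.817  13.347 106.772  19.463  38.765  26.724]
```

Force fell and the tool dropped about 1 mm at phi of about 22°, so the slot is probably found. I'll lower it without turning.

drive_tool --motion '[[[0.00025, 4e-05, -0.00054], [0, 0, 0]], [[0.00025, 4e-05, -0.00054], [0, 0, 0]], [[0.00025, 4e-05, -0.00054], [0, 0, 0]], [[0.00025, 4e-05, -0.00054], [0, 0, 0]], [[0, 0, 0], [0, 0, 0]], [[0, 0, 0], [0, 0, 0]], [[0, 0, 0], [0, 0, 0]], [[0, 0, 0], [0, 0, 0]], [[0, 0, 0], [0, 0, 0]], [[0, 0, 0], [0, 0, 0]]]'

```text
time_s: 13.93
ee_pos: [607.9, -109.1, 180.7]
ee_rot: [-156.0, -9.0, -59.5]
force: [-4.5, 0.6, 7.4]
gripper_width: 15.9
```

```bash
python3 look.py
```

```text
t 13.93 well pos [ 0.512 -0.341 25.916] force(well) [-0.794  1.401  8.536] tq [0.511 0.755 0.154] phi 22.058486626574094 axis tilt xy [-0.01  -0.006] w 15.9 J [-17.752  13.496 106.827  19.534  38.581  26.747]
```

drive_tool --motion '[[[0, 0, 0], [-0.0036, -0.0007, 0.0079]], [[0, 0, 0], [-0.0036, -0.0007, 0.0079]], [[0, 0, 0], [-0.0036, -0.0007, 0.0079]], [[0, 0, 0], [-0.0036, -0.0007, 0.0079]], [[0, 0, 0], [-0.0036, -0.0007, 0.0079]], [[0, 0, 0], [-0.0036, -0.0007, 0.0079]], [[0, 0, 0], [-0.0036, -0.0007, 0.0079]], [[0, 0, 0], [-0.0036, -0.0007, 0.0079]], [[0, 0, 0], [-0.0036, -0.0007, 0.0079]], [[0, 0, 0], [-0.0036, -0.0007, 0.0079]]]'

```text
time_s: 14.77
ee_pos: [608.0, -109.3, 179.7]
ee_rot: [-156.8, -11.0, -54.8]
force: [-0.7, 0.6, 0.8]
gripper_width: 15.5
```

```bash
python3 look.py w7; python3 - <<'E'
from workcell import env
import cv2
im=env.grab_frame('scene')[:,:,::-1]
cv2.imwrite('pics/s7.png',cv2.resize(im[120:200,180:270],None,fx=7,fy=7,interpolation=cv2.INTER_CUBIC))
E
```

```text
t 14.77 well pos [ 0.124 -0.609 25.019] force(well) [-0.199  0.727  0.979] tq [0.355 0.372 0.065] phi 27.040344812491753 axis tilt xy [-0.009 -0.007] w 15.5 J [-17.794  13.587 106.844  19.611  38.555  21.646]
```

View pics/w7.png

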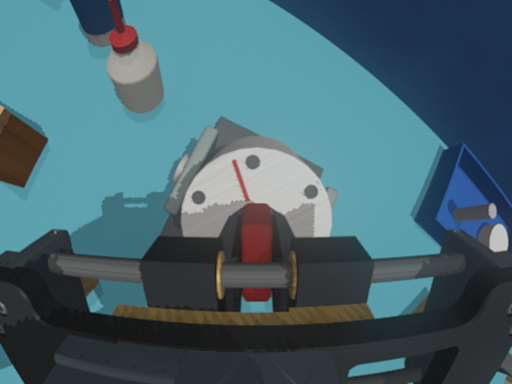

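View pics/s7.png

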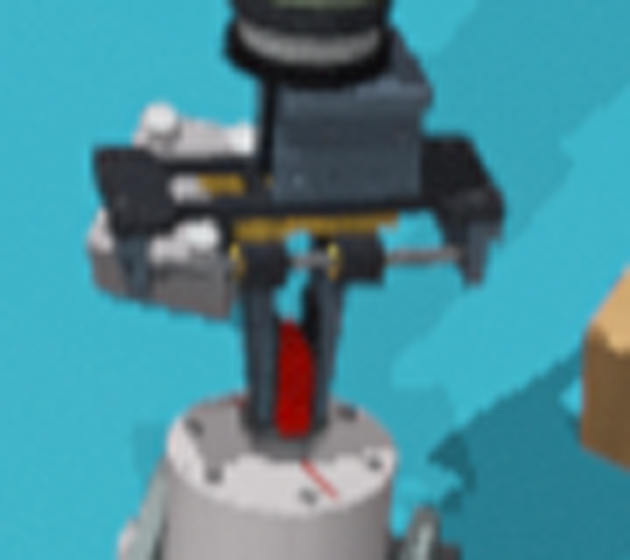

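drive_tool --motion '[[[0.00017, 3e-05, -0.00036], [-0.0029, -0.0005, 0.0063]], [[0.00017, 3e-05, -0.00036], [-0.0029, -0.0005, 0.0063]], [[0.00017, 3e-05, -0.00036], [-0.0029, -0.0005, 0.0063]], [[0.00017, 3e-05, -0.00036], [-0.0029, -0.0005, 0.0063]], [[0.00017, 3e-05, -0.00036], [-0.0029, -0.0005, 0.0063]], [[0.00017, 3e-05, -0.00036], [-0.0029, -0.0005, 0.0063]], [[0.00017, 3e-05, -0.00036], [-0.0029, -0.0005, 0.0063]], [[0, 0, 0], [0, 0, 0]], [[0, 0, 0], [0, 0, 0]], [[0, 0, 0], [0, 0, 0]]]'

```text
time_s: 15.7
ee_pos: [609.0, -109.2, 177.3]
ee_rot: [-157.3, -12.0, -52.2]
force: [-0.2, 0.8, -3.1]
gripper_width: 16.0
```

```bash
python3 look.py
```

```text
t 15.7 well pos [ 0.007 -0.714 22.365] force(well) [-1.361  0.871 -2.737] tq [0.139 0.614 0.062] phi 29.79951919873244 axis tilt xy [-0.009 -0.007] w 16.0 J [-17.743  13.824 106.9    19.677  38.304  18.819]
```

drive_tool --motion '[[[0.00025, 4e-05, -0.00054], [0, 0, 0]], [[0.00025, 4e-05, -0.00054], [0, 0, 0]], [[0.00025, 4e-05, -0.00054], [0, 0, 0]], [[0.00025, 4e-05, -0.00054], [0, 0, 0]], [[0.00025, 4e-05, -0.00054], [0, 0, 0]], [[0.00025, 4e-05, -0.00054], [0, 0, 0]], [[0.00025, 4e-05, -0.00054], [0, 0, 0]], [[0.00025, 4e-05, -0.00054], [0, 0, 0]], [[0, 0, 0], [0, 0, 0]], [[0, 0, 0], [0, 0, 0]]]'

```text
time_s: 16.53
ee_pos: [611.3, -109.0, 173.2]
ee_rot: [-157.3, -12.0, -52.2]
force: [-0.1, 0.9, -2.5]
gripper_width: 15.9
```

```bash
python3 look.py
```

```text
t 16.53 well pos [ 0.353 -0.868 17.721] force(well) [-1.007  0.857 -2.262] tq [0.123 0.61  0.075] phi 29.79777229746071 axis tilt xy [-0.009 -0.007] w 15.9 J [-17.635  14.227 107.021  19.869  37.74   18.659]
```

drive_tool --motion '[[[0.00025, 4e-05, -0.00054], [0, 0, 0]], [[0.00017, 3e-05, -0.00036], [0, 0, 0]], [[0, 0, 0], [0, 0, 0]], [[0, 0, 0], [0, 0, 0]], [[0.0001, 2e-05, -0.00021], [0.0218, 0.0039, -0.0474]], [[0.0001, 2e-05, -0.00021], [0.0218, 0.0039, -0.0474]], [[0.0001, 2e-05, -0.00021], [0.0218, 0.0039, -0.0474]], [[0.0001, 2e-05, -0.00021], [0.0218, 0.0039, -0.0474]], [[0, 0, 0], [0, 0, 0]], [[0, 0, 0], [0, 0, 0]]]'

```text
time_s: 17.37
ee_pos: [612.1, -108.9, 171.7]
ee_rot: [-155.4, -7.4, -63.4]
force: [-0.0, 0.1, -2.2]
gripper_width: 15.8
```

```bash
python3 look.py
```

```text
t 17.37 well pos [ 0.498 -0.959 16.018] force(well) [-0.946  0.07  -2.008] tq [ 0.016  0.548 -0.007] phi 17.889630653430487 axis tilt xy [-0.011 -0.005] w 15.8 J [-17.553  14.328 107.168  19.898  37.321  30.565]
```

drive_tool --motion '[[[0.0001, 2e-05, -0.00021], [0.0218, 0.0039, -0.0474]], [[0.0001, 2e-05, -0.00021], [0.0218, 0.0039, -0.0474]], [[0.0001, 2e-05, -0.00021], [0.0218, 0.0039, -0.0474]], [[0.0001, 2e-05, -0.00021], [0.0218, 0.0039, -0.0474]], [[0.0001, 2e-05, -0.00021], [0.0218, 0.0039, -0.0474]], [[0.0001, 2e-05, -0.00021], [0.0218, 0.0039, -0.0474]], [[0.0001, 2e-05, -0.00021], [0.0218, 0.0039, -0.0474]], [[0.0001, 2e-05, -0.00021], [0.0218, 0.0039, -0.0474]], [[0, 0, 0], [0, 0, 0]], [[0, 0, 0], [0, 0, 0]]]'

```text
time_s: 18.2
ee_pos: [612.8, -108.8, 169.9]
ee_rot: [-154.4, 2.6, -85.2]
force: [0.0, -0.4, -1.6]
gripper_width: 15.5
```

```bash
python3 look.py
```

```text
t 18.2 well pos [ 0.323 -0.925 14.077] force(well) [-0.742 -0.381 -1.46 ] tq [-0.049  0.662  0.017] phi -6.04826849461638 axis tilt xy [-0.012 -0.   ] w 15.5 J [-17.38   14.41  107.389  19.709  36.76   54.746]
```

drive_tool --motion '[[[8e-05, 1e-05, -0.00018], [0.0218, 0.0039, -0.0474]], [[8e-05, 1e-05, -0.00018], [0.0218, 0.0039, -0.0474]], [[8e-05, 1e-05, -0.00018], [0.0218, 0.0039, -0.0474]], [[8e-05, 1e-05, -0.00018], [0.0218, 0.0039, -0.0474]], [[8e-05, 1e-05, -0.00018], [0.0218, 0.0039, -0.0474]], [[8e-05, 1e-05, -0.00018], [0.0218, 0.0039, -0.0474]], [[8e-05, 1e-05, -0.00018], [0.0218, 0.0039, -0.0474]], [[8e-05, 1e-05, -0.00018], [0.0218, 0.0039, -0.0474]], [[0, 0, 0], [0, 0, 0]], [[0, 0, 0], [0, 0, 0]]]'

```text
time_s: 19.03
ee_pos: [613.3, -108.6, 168.4]
ee_rot: [-157.3, 12.3, -107.3]
force: [-0.4, 0.2, -1.8]
gripper_width: 15.5
```

```bash
python3 look.py
```

```text
t 19.03 well pos [ 0.187 -0.827 12.451] force(well) [-1.092  0.268 -1.435] tq [ 0.018  0.701 -0.043] phi -30.012952933584522 axis tilt xy [-0.012  0.004] w 15.5 J [-17.17   14.492 107.516  19.319  36.356  79.17 ]
```

drive_tool --motion '[[[8e-05, 1e-05, -0.00018], [0.0218, 0.0039, -0.0474]], [[8e-05, 1e-05, -0.00018], [0.0218, 0.0039, -0.0474]], [[8e-05, 1e-05, -0.00018], [0.0218, 0.0039, -0.0474]], [[8e-05, 1e-05, -0.00018], [0.0218, 0.0039, -0.0474]], [[8e-05, 1e-05, -0.00018], [0.0218, 0.0039, -0.0474]], [[8e-05, 1e-05, -0.00018], [0.0218, 0.0039, -0.0474]], [[8e-05, 1e-05, -0.00018], [0.0218, 0.0039, -0.0474]], [[0, 0, 0], [0, 0, 0]], [[0, 0, 0], [0, 0, 0]], [[0, 0, 0], [0, 0, 0]]]'

```text
time_s: 19.87
ee_pos: [613.9, -108.8, 167.8]
ee_rot: [-162.9, 19.3, -127.9]
force: [-4.9, -2.3, 3.9]
gripper_width: 15.8
```

```bash
python3 look.py
```

```text
t 19.87 well pos [ 0.442 -1.138 11.718] force(well) [-3.107 -1.366  5.757] tq [ 0.117  1.259 -0.033] phi -51.01183120559855 axis tilt xy [-0.011  0.009] w 15.8 J [-17.     14.541 107.511  18.844  36.154 100.696]
```

drive_tool --motion '[[[0, 0, 0], [0.0145, 0.0026, -0.0316]], [[0, 0, 0], [0.0145, 0.0026, -0.0316]], [[0, 0, 0], [0.0145, 0.0026, -0.0316]], [[0, 0, 0], [0.0145, 0.0026, -0.0316]], [[0, 0, 0], [0.0145, 0.0026, -0.0316]], [[0, 0, 0], [0.0145, 0.0026, -0.0316]], [[0, 0, 0], [0.0145, 0.0026, -0.0316]], [[0, 0, 0], [0.0145, 0.0026, -0.0316]], [[0, 0, 0], [0, 0, 0]], [[0, 0, 0], [0, 0, 0]]]'

```text
time_s: 20.7
ee_pos: [613.7, -109.1, 167.6]
ee_rot: [-168.8, 22.9, -144.3]
force: [-4.0, -3.7, 4.2]
gripper_width: 15.9
```

```bash
python3 look.py w8;  python3 - <<'E'
from workcell import env
import cv2
im=env.grab_frame('scene')[:,:,::-1]
cv2.imwrite('pics/s8.png',cv2.resize(im[140:215,180:270],None,fx=8,fy=8,interpolation=cv2.INTER_CUBIC))
E
```

```text
t 20.7 well pos [ 0.109 -1.429 11.625] force(well) [-2.37  -2.918  5.777] tq [0.286 1.229 1.033] phi -66.72793571987225 axis tilt xy [-0.007  0.012] w 15.9 J [-16.864  14.552 107.451  18.266  36.186 117.008]
```

View pics/w8.png

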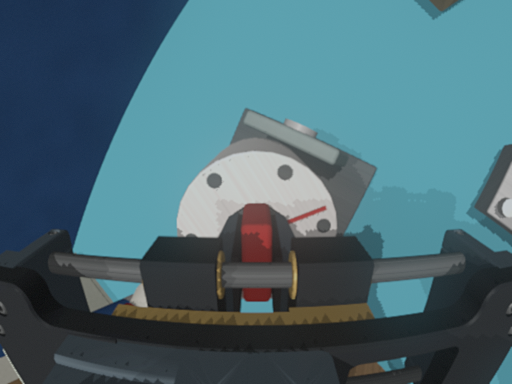

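View pics/s8.png

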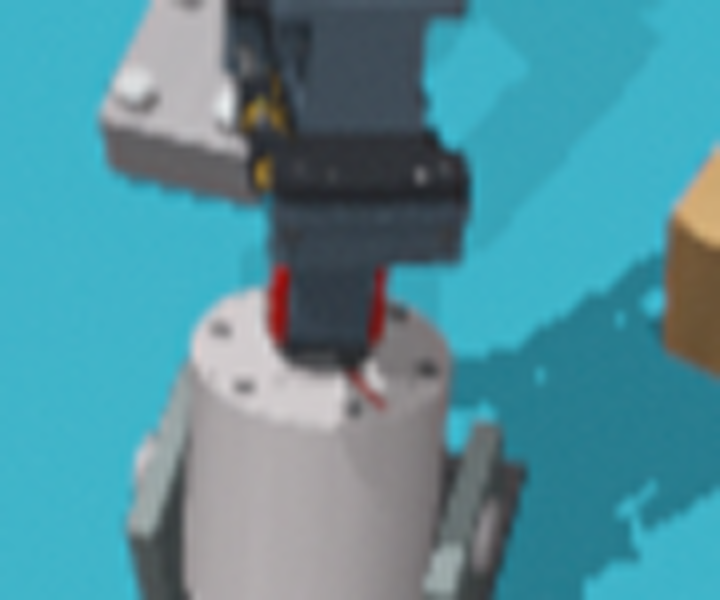

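drive_tool --motion '[[[0, 0, 0], [0, 0, 0]], [[0, 0, 0], [0, 0, 0]], [[0, 0, 0], [0, 0, 0]], [[0, 0, 0], [0, 0, 0]], [[0, 0, 0], [0, 0, 0]], [[0, 0, 0], [0, 0, 0]], [[0, 0, 0], [0, 0, 0]], [[0, 0, 0], [0, 0, 0]], [[0, 0, 0], [0, 0, 0]], [[0, 0, 0], [0, 0, 0]]]' --claw 0.45

```text
time_s: 21.63
ee_pos: [614.0, -108.5, 167.2]
ee_rot: [-169.0, 23.1, -144.7]
force: [0.0, 0.7, -0.4]
gripper_width: 40.8
```

```bash
python3 look.py w9
```

```text
t 21.63 well pos [ 0.306 -0.882 11.088] force(well) [-0.07   0.668 -0.441] tq [ 0.094  0.39  -0.048] phi -67.11929459492006 axis tilt xy [-0.008  0.011] w 40.8 J [-16.848  14.594 107.475  18.438  36.14  117.264]
```

View pics/w9.png

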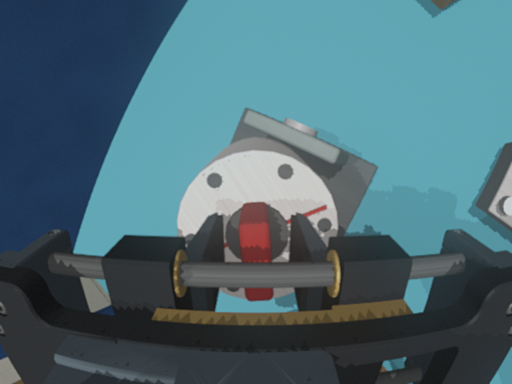

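drive_tool --motion '[[[-0.0021, -0.0004, 0.0045], [0, 0, 0]], [[-0.0042, -0.00075, 0.0091], [0, 0, 0]], [[-0.0042, -0.00075, 0.0091], [0, 0, 0]], [[-0.0042, -0.00075, 0.0091], [0, 0, 0]], [[-0.0042, -0.00075, 0.0091], [0, 0, 0]], [[-0.0042, -0.00075, 0.0091], [0, 0, 0]], [[-0.0062, -0.0011, 0.0136], [0, 0, 0]], [[-0.0062, -0.0011, 0.0136], [0, 0, 0]], [[-0.0062, -0.0011, 0.0136], [0, 0, 0]], [[-0.0042, -0.00075, 0.0091], [0, 0, 0]]]'

```text
time_s: 22.52
ee_pos: [567.8, -117.0, 269.5]
ee_rot: [-168.8, 23.2, -144.7]
force: [0.4, -0.3, 0.4]
gripper_width: 41.0
```

```bash
python3 look.py w10;  python3 - <<'E'
from workcell import env
import cv2
im=env.grab_frame('scene')[:,:,::-1]
cv2.imwrite('pics/s10f.png',im)
cv2.imwrite('pics/s10.png',cv2.resize(im[140:215,180:270],None,fx=8,fy=8,interpolation=cv2.INTER_CUBIC))
E
```

```text
t 22.52 well pos [  0.952  -0.968 123.68 ] force(well) [ 0.504 -0.388  0.245] tq [ 0.139  0.397 -0.01 ] phi -67.10170806668245 axis tilt xy [-0.01   0.012] w 41.0 J [-19.597   5.752 102.847  15.595  49.605 119.513]
```

View pics/w10z.png

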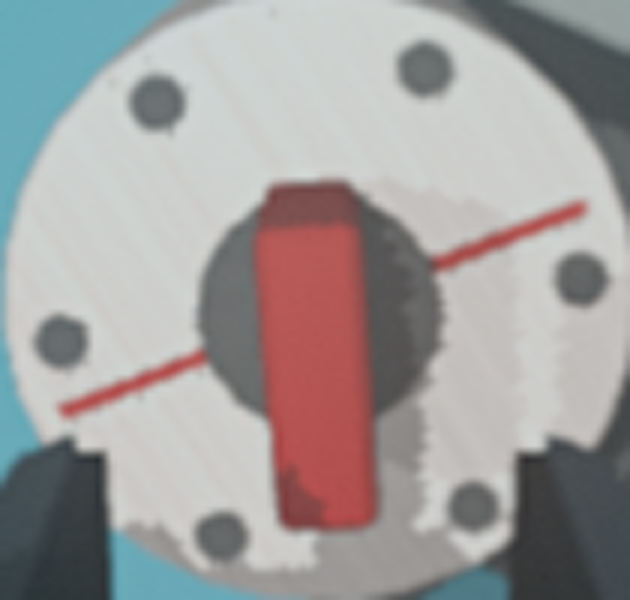

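View pics/s10.png

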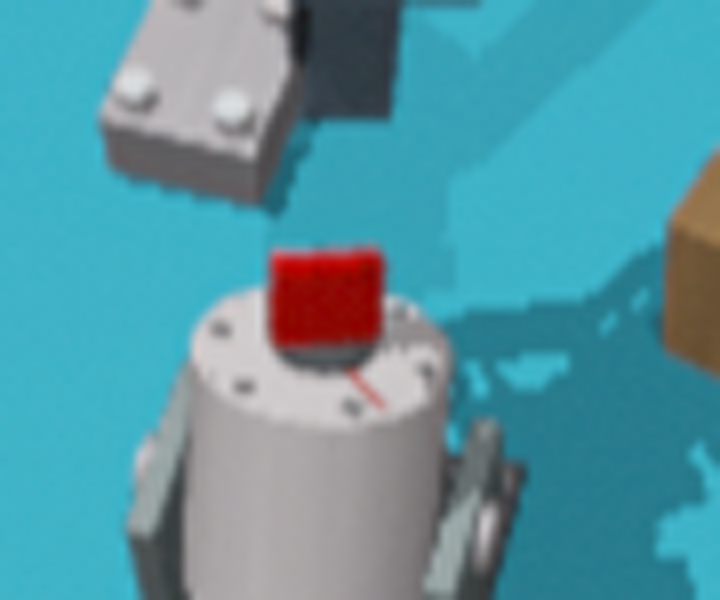

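View pics/s10f.png

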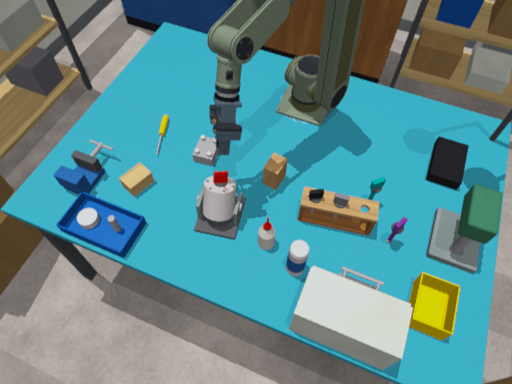

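```bash
python3 look.py; python3 - <<'E'
from workcell import env
print(env.job_done())
E
```

```text
t 22.62 well pos [  1.613  -1.281 123.728] force(well) [ 0.511 -0.32  -0.439] tq [ 0.132  0.394 -0.   ] phi -67.09097904428296 axis tilt xy [-0.012  0.013] w 41.1 J [-19.591   5.753 102.836  15.612  49.5   119.499]
the job is handed in; nothing more can be done
None
```

The red screw is home in the drum's well and released, and I handed the job in at about 22.6 s of the 64 s allowed. The hand-in gives no verdict.

- **Pick and insertion:** I took the screw from the left-hand rack hole and lowered it slowly. It touched the top of the thread about 17.8 mm out, against 18 mm expected.
- **Finding the thread:** I turned it anticlockwise, and it began to enter about 22° into the search. It caught briefly on the slot edge and freed with 5–8° more. The highest axial reading was 8.5 N before it dropped in, against the 50 N limit.
- **Screwing in:** I turned it clockwise about 96° until the shoulder seated, with about 1 N m of torque. I then opened the fingers and backed the gripper about 110 mm away along the well's axis.

**Last checks:**
- **Seating:** From 81° to 96° of turn the height stayed at about 0.2–0.3 mm by my estimate, instead of dropping another 1.1 mm, so the shoulder was on the face. The pictures taken after release show the same.
- **Rest of the bench:** The other two screws and everything else looked unmoved in the picture. The force reading was near zero, so the arm was touching nothing.

**Disagreements:**
- **Well position:** My first estimate from the fixed cameras was about 1.2 mm off sideways against the wrist camera. I corrected for that, and for a 0.75° tilt of the screw in the grip, before lowering it in.
- **Head angle:** After release the head looked about 3–4° off the tool's angle. It probably slipped in the fingers at the final tightening, so the screw itself turned about 93°.
- **Final height:** It comes from arm readings and contact, good to roughly 0.5–1 mm. I did not measure it directly against the 1.8 mm limit.

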